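# Start and close the strainer plug with its socket key

## Task

Take the blue-handled socket key out of its fork stand, set it square and fully down over the red bar of the leaning plug on the brass strainer, and only then turn the plug clockwise until it stops, with the key in line with the plug all the while. Then hang the key upright in the notch of its stand again, as you found it, and let go. Leave the yellow tape and the black marker where they are.

Things in the scene. Friction and masses are not known exactly. Their poses are not given: they have to be found in the camera images.
- key: socket key, 128 mm long, 0.2 to 0.4 kg. Origin at the centre of the open lower rim of its steel socket, z along the shaft to the handle. Socket 50 mm outside diameter, 22 mm high, 14 mm deep; two jaws in it leave a slot 11 mm wide and 41 mm long along the key's y that takes the plug's bar, either way round. Neck 18 mm in diameter from z = 22 to 52, collar 40 mm in diameter from z = 52 to 58
- key_handle (a point): middle of the key's blue handle, 93 mm up the key's z from its origin, axes as the key. The handle is 26 x 26 mm square, its flats facing along the key's x and y, and runs from z = 58 to 128 mm of the key
- plug_seat (a point): centre of the upper face of the plug's steel flange (44 mm diameter); turns and sinks with the plug. z points out along the screw axis, which leans 35 degrees from vertical; y along the red bar on this face (36 mm long, 8 thick, 12 high, rounded top). With the key fully down its origin meets this point, its z lies along this z and its y along this y (or opposite)
- plug (a joint): turn of the plug in rad: starts between 0.2 and 0.5, grows clockwise as seen looking down on the plug's head; a stop ends it at 1.5 (closed). The plug sinks 2.5 mm along its axis per rad. It turns against 0.09 N m of friction and stays where it is left. The fit of bar and slot leaves the key about 0.1 rad of free play either way
- strainer: brass Y-shaped pipe strainer on a grey base plate 200 x 100 mm, fixed to the bench. Origin on the bench right under the plug seat (which starts 117 mm above the bench), z up; the pipe (58 mm across its end flanges, axis 52 mm above the bench) runs along x, from x = -46 to +138 mm; the branch with the plug leans towards -x, the robot's side
- stand: key stand, fixed to the bench: base plate 120 x 96 mm, post at the back (+x) and a level aluminium fork plate 10 mm thick, its top 100 mm above the bench, with a notch 26 mm wide open to -x, the robot's side. Origin on the bench right under the parked key, z up. The key hangs with its neck in the notch and its collar on the two prongs, which end 28 mm in front of the origin
- stand_park (a point): where the key's origin lies when it hangs in the middle of the notch, 48 mm above the bench; axes as stand. Black ridges 4 mm high across the prong tips, 23 to 28 mm in front, hold the collar in: to draw the key out lift it 7 to 14 mm and slide it to -x by 60 mm or more (the socket is too wide to go up through the notch); the reverse to park it
- tape: roll of yellow tape, 68 mm in diameter, 19 mm high, lying on the bench; origin at the centre of its underside; not to be moved
- marker_loose: black marker pen, 137 mm long, 12 mm thick, lying on the bench; origin at the middle of its underside; not to be moved
Mind the look-alikes: they are no part of the job. Leave any purple look-alike of the key alone. What is shaped like the stand but turquoise is not meant.

How it is judged:
By the outcome, as a careful person would: the job done as asked, in the order asked, and still so for the second after the job is handed in, with the robot touching nothing.
It also fails if it takes over 64 s, if anything falls off the work surface, if the arm or the gripper's body presses on something with over 40 N, if the wrist force passes 120 N, or if a joint passes its speed limit or range.

## Robot

A 6-joint arm with a two-finger parallel gripper is mounted at the origin on a cart in front of the work surface, level with it; the furniture and walls round the work are solid. World frame = base frame: x ahead of the robot, y to its left, z up, the work surface at z = 0. Lengths are in m, angles in degrees, forces in N, time in s.
With the tool pointing down it reaches from about 0.4 to 0.825 m from the base axis. Payload 7 kg.
Tool frame: the origin (TCP) lies at the centre of the arm's flange, where the gripper is bolted on; the fingertips stand 178 mm ahead of it and the grasp point (between the pads) lies 159 mm ahead of it; x points along the fingers, y is the direction in which the jaws open and shut, and the axes are right-handed (so a half turn about x gives the same grasp; the last joint's range is limited). The gripper opens to 88 mm and grips with 3 to 60 N. Pads are 19 mm wide; open, the fingers measure 130 mm over their backs; the gripper's body (78 mm by 193 mm) begins 47 mm behind the grasp point.
Start: joints at [16.507, 20.546, 0.682, 0, -70.136, -16.507], TCP at [0.675, -0, 0.405] pointing down, gripper open.
Joint ranges: [-176.03, 176.03], [-82.01, 121.73], [-58.28, 71.71], [-173.87, 95.51], [-174.79, -0.11], [-173.66, 173.66]. Speed limits (degrees/s): [136.94, 136.94, 172.46, 180, 180, 180].

## Interface

Orientations are given as [roll, pitch, yaw] about the fixed x, y, z axes, in that order (R = Rz(yaw) Ry(pitch) Rx(roll)).
In Python, from plant import ctrl gives the robot as it stands. The module is installed in compiled form; this text tells all that it offers.
- The arm moves only by the shell command python3 -m inch 'ROWS'. ROWS is JSON, one flat list of numbers, 7 for each row, row after row: the shift along the tool's x, y, z in m, then the turn, a rotation vector about the tool's x, y, z in degrees, then the finger opening in m, from 0 to 0.0876. In form: [dx, dy, dz, rx, ry, rz, hand, dx, dy, dz, rx, ry, rz, hand, ...]. A call has 1 to 20 rows; each row shifts and turns the pose as measured when the row begins, along the tool's axes as they then stand; what a row does not reach is not made up. A row lasts 1/8 s, in which the tool goes at most 62.5 mm and 10.7 degrees, less where a joint would pass 70% of its speed; a pose out of reach is approached as far as the arm can. A call with a gripper value outside its range is refused whole. The fingers move at their own pace and stop on an object; the grip force is fixed at half the most. Time passes only in rows, so rows that do not move let the fingers close. It gives the time, the measured TCP pose, the force and the opening at its end, in the units of the state.
- ctrl.get_obs(): the state, without advancing time (a new reading comes with each control period).
- ctrl.snapshot(name): name is "scene" or "side" or "wrist"; returns a dict with "color" (400x640x3 uint8, red, green, blue), "depth" (400x640 float32, m along the optical axis (not along the pixel's ray), 0 where there is no reading), "K" (3x3 intrinsics, pixels), "position" and "attitude" of the camera in the world; the wrist camera has in their place "hand_eye" (4x4, takes a point from camera to tool coordinates, whose origin is the TCP and whose axes are the tool frame's). Camera axes: x right, y up, looking along -z (the intrinsics and any distortion apply to the point x, -y, -z); pixel columns grow to the right and rows downward; lengths in m; the calibration is good to about 2 mm. A picture is of the moment at which its call begins: read the wrist's pose just before it.
- ctrl.close_job(): hands the job in, once; it reports no verdict.
The state is a dict: "clock": time; "joint_pos": joint angles; "qvel": joint speeds; "tau": joint torques, N m; "tool_pos": TCP position; "orientation": TCP orientation; "force": force on the tool from outside, world axes, zero at the start; "moment": the same for the moment, N m; "opening": finger opening in m.
Only numpy, scipy, OpenCV 4.12 (cv2) and the standard library are available. Lean on these libraries where they do the work, as an engineer would, in place of code of your own. Each camera call takes 0.05 s, during which the arm holds its last target.

## Working session

There is one attempt and no reset: what is moved stays moved. The work goes in short steps, Python scripts to look and compute and a shell command to move; the robot and the scene stay as the last step left them, time stands still between calls to the robot, and variables do not carry over. Pictures are saved under pics/ and viewed, and the job is handed in when it is done.

```bash
mkdir -p pics; ls
cat > h.py <<'E'
import numpy as np, cv2
from scipy.spatial.transform import Rotation as R
from plant import ctrl
def save(s,n): cv2.imwrite('pics/'+n+'.png', cv2.cvtColor(s['color'],cv2.COLOR_RGB2BGR))
E
python3 - <<'E'
from h import *
o=ctrl.get_obs(); print(o)
for n in ['scene','side','wrist']:
    s=ctrl.snapshot(n); save(s,n+'0'); np.savez('pics/'+n+'0.npz',**s)
    print(n,{k:(v if k not in('color','depth') else v.shape) for k,v in s.items()})
E
```

```text
pics
{'clock': 0.0, 'joint_pos': array([ 1.65068022e+01,  2.05906900e+01,  6.32037538e-01, -1.90982085e-02,
       -7.01379393e+01, -1.65071163e+01]), 'qvel': array([ 0.03815779,  0.0018313 ,  0.06427153,  0.10003418,  0.0053417 ,
       -0.16141722]), 'tau': array([-8.00930356e-04, -5.82726967e+01,  2.93058443e+01,  6.99745238e+00,
        6.93249181e-03, -2.06530804e-04]), 'tool_pos': array([ 6.74787161e-01, -1.10445377e-05,  4.03720889e-01]), 'orientation': array([  95.97916133,   89.90175333, -174.02765672]), 'force': array([-0.32750146,  0.74979167, -0.33759921]), 'moment': array([ 0.0120267 ,  0.02463626, -0.01574328]), 'opening': 0.08748077733106602}
scene {'color': (400, 640, 3), 'depth': (400, 640), 'K': array([[366.64948355,   0.        , 319.48770811],
       [  0.        , 366.64948355, 203.20510667],
       [  0.        ,   0.        ,   1.        ]]), 'position': array([-0.01381863, -0.44133969,  0.48868835]), 'attitude': array([ 63.64907769,   0.20494772, -53.97721909])}
side {'color': (400, 640, 3), 'depth': (400, 640), 'K': array([[373.86244946,   0.        , 321.03066389],
       [  0.        , 373.86244946, 205.94104836],
       [  0.        ,   0.        ,   1.        ]]), 'position': array([0.2816743 , 0.65590351, 0.71470594]), 'attitude': array([  51.22010771,    0.2712621 , -154.52010075])}
wrist {'color': (400, 640, 3), 'depth': (400, 640), 'K': array([[280.81654627,   0.        , 317.58079029],
       [  0.        , 280.81654627, 199.63785844],
       [  0.        ,   0.        ,   1.        ]]), 'hand_eye': array([[ 2.01847121e-04,  3.03543798e-01, -9.52817465e-01,
         1.93279211e-02],
       [ 9.99999802e-01,  5.06934184e-04,  3.73338884e-04,
         1.80323406e-04],
       [ 5.96340447e-04, -9.52817352e-01, -3.03543635e-01,
        -8.33970773e-02],
       [ 0.00000000e+00,  0.00000000e+00,  0.00000000e+00,
         1.00000000e+00]])}
```

View pics/scene0.png

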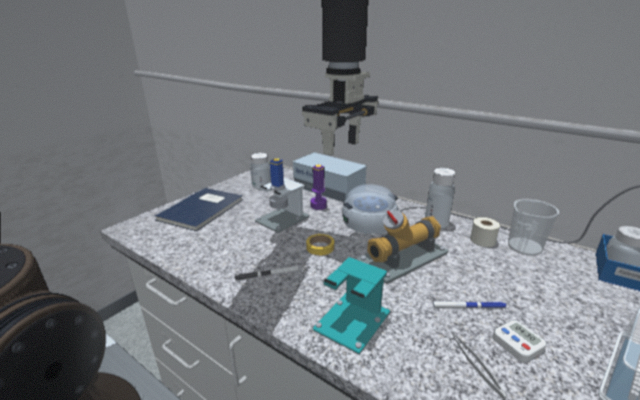

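View pics/side0.png

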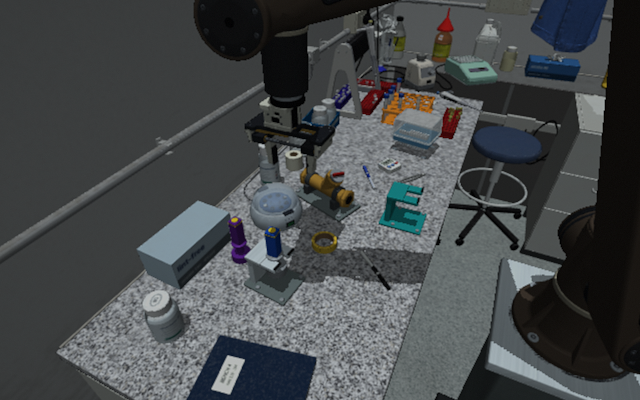

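View pics/wrist0.png

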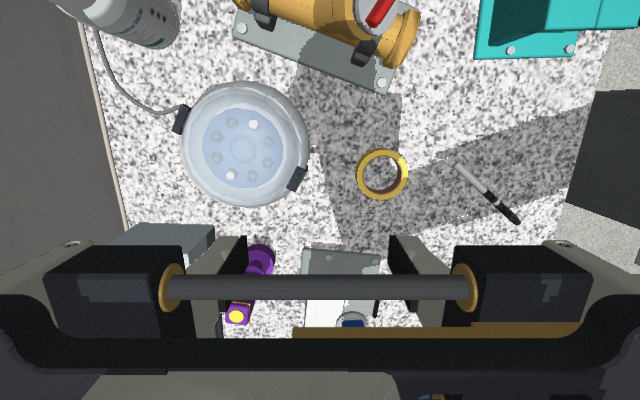

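The scene view shows the blue key in its grey stand at about (278,175), the purple look-alike at (318,185), and the strainer with the red bar at (393,218). The turquoise stand is at (355,300), the tape at (320,243) and the marker at (260,272). Next I'll measure these.

```bash
cat >> h.py <<'E'
def campose(s,obs=None):
    if 'hand_eye' in s:
        T=np.eye(4);T[:3,:3]=R.from_euler('xyz',obs['orientation'],degrees=True).as_matrix();T[:3,3]=obs['tool_pos']
        return T@s['hand_eye']
    T=np.eye(4);T[:3,:3]=R.from_euler('xyz',s['attitude'],degrees=True).as_matrix();T[:3,3]=s['position'];return T
def cloud(s,T):
    d=s['depth'];v,u=np.mgrid[:d.shape[0],:d.shape[1]];K=s['K']
    x=(u-K[0,2])/K[0,0]*d;y=(v-K[1,2])/K[1,1]*d
    return np.stack([x,-y,-d],-1)@T[:3,:3].T+T[:3,3]
def ray(s,T,u,v):
    K=s['K'];d=np.array([(u-K[0,2])/K[0,0],-(v-K[1,2])/K[1,1],-1.])@T[:3,:3].T
    return T[:3,3],d/np.linalg.norm(d)
def onplane(s,T,u,v,z):
    p,d=ray(s,T,u,v);return p+d*(z-p[2])/d[2]
def tri(rs):
    A=0;b=0
    for p,d in rs:
        M=np.eye(3)-np.outer(d,d);A=A+M;b=b+M@p
    return np.linalg.solve(A,b)
def tool(obs):
    T=np.eye(4);T[:3,:3]=R.from_euler('xyz',obs['orientation'],degrees=True).as_matrix();T[:3,3]=obs['tool_pos'];return T
E
python3 - <<'E'
from h import *
s=np.load('pics/scene0.npz');T=campose(s);P=cloud(s,T)
h=cv2.cvtColor(s['color'],cv2.COLOR_RGB2HSV)
s2=np.load('pics/side0.npz');T2=campose(s2);P2=cloud(s2,T2)
h2=cv2.cvtColor(s2['color'],cv2.COLOR_RGB2HSV)
def st(n,h,P,lo,hi,box):
    m=cv2.inRange(h,lo,hi)>0
    mm=np.zeros_like(m);x0,y0,x1,y1=box;mm[y0:y1,x0:x1]=m[y0:y1,x0:x1]
    mm&=np.isfinite(P).all(-1)
    q=P[mm];print(n,mm.sum(),np.round(np.percentile(q,[2,50,98],axis=0),4).tolist(), 'px',np.argwhere(mm).mean(0)[::-1].round(1))
for nm,h_,P_,bx in(('scene',h,P,(260,150,300,190)),('side',h2,P2,(255,220,290,270))): st('blue '+nm,h_,P_,(105,150,40),(125,255,255),bx)
st('tape',h,P,(15,120,80),(35,255,255),(300,225,345,265)); st('tape2',h2,P2,(15,120,80),(35,255,255),(305,225,345,260))
st('red',h,P,(0,150,80),(6,255,255),(380,200,410,235)); st('red2',h2,P2,(0,150,80),(6,255,255),(310,160,360,190))
st('teal',h,P,(80,150,50),(95,255,255),(310,250,400,350))
for i,(a,b,c,d,sr) in enumerate([(230,140,470,320,s),(200,140,440,320,s2)]):
    cv2.imwrite(f'pics/zoom{i}.png',cv2.resize(cv2.cvtColor(sr['color'][b:d,a:c],cv2.COLOR_RGB2BGR),None,fx=3.3,fy=3.3,interpolation=cv2.INTER_CUBIC))
E
```

```text
blue scene 164 [[0.6194, 0.1536, 0.1139], [0.6218, 0.1594, 0.1402], [0.6372, 0.1742, 0.1629]] px [275.8 174.6]
blue side 316 [[0.619, 0.1624, 0.1104], [0.6262, 0.1803, 0.1443], [0.6431, 0.1829, 0.1767]] px [273.  243.3]
tape 211 [[0.5551, -0.035, 0.0036], [0.5653, -0.0199, 0.0159], [0.6135, 0.024, 0.0192]] px [319.8 247.8]
tape2 107 [[0.5553, -0.0287, 0.0149], [0.5774, 0.0051, 0.0188], [0.6188, 0.034, 0.0207]] px [325.4 240.9]
red 14 [[0.6092, -0.1778, 0.1216], [0.6183, -0.1646, 0.1251], [0.6254, -0.154, 0.1272]] px [391.1 216.1]
red2 14 [[0.6126, -0.1717, 0.1213], [0.6205, -0.1566, 0.1262], [0.6301, -0.1461, 0.1286]] px [337.6 173.1]
teal 2775 [[0.3677, -0.2354, 0.0059], [0.4231, -0.1939, 0.0086], [0.4712, -0.1515, 0.1006]] px [352.  303.7]
```

View pics/zoom0.png

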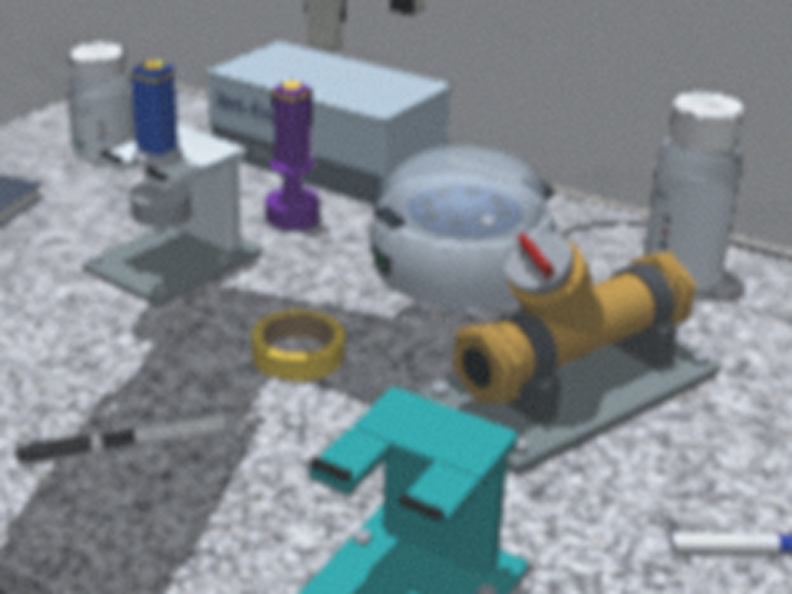

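View pics/zoom1.png

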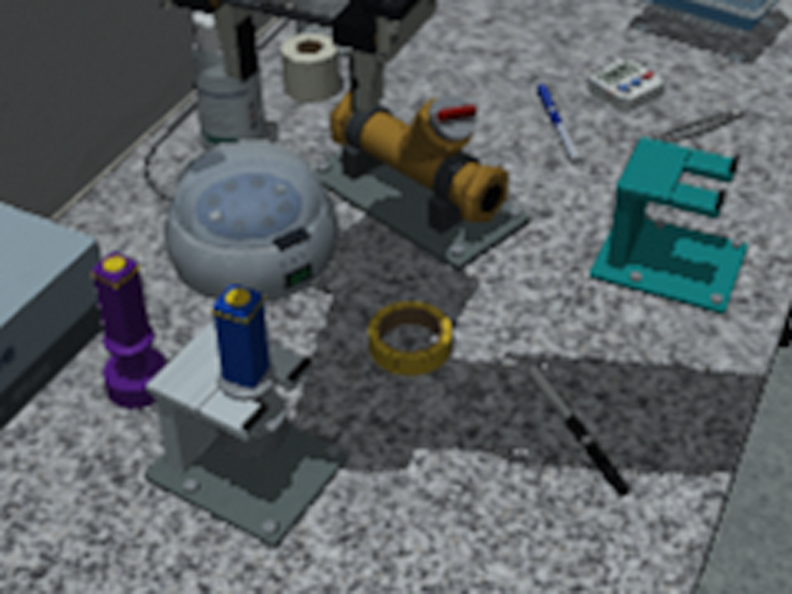

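The fixed cameras put the key near (0.634, 0.172) and the plug near (0.62, -0.16). I'll move the wrist camera over the key for a close look.

```bash
python3 -m inch '[0,0.02,0.055,0,0,0,0.0876, 0,0.02,0.055,0,0,0,0.0876, 0,0,0.055,0,0,0,0.0876, 0,0,0.055,0,0,0,0.0876, 0,0,0,0,0,0,0.0876, 0,0,0,0,0,0,0.0876]'
cat > snap.py <<'E'
import sys
from h import *
n,cam=sys.argv[1],sys.argv[2]
o=ctrl.get_obs();s=ctrl.snapshot(cam);save(s,n);np.savez('pics/'+n+'.npz',**s,T=campose(s,o),tool=tool(o),joint=o['joint_pos'])
print(o['clock'],o['tool_pos'].round(4),tool(o)[:3,:3].round(4).tolist(),o['joint_pos'].round(2),o['force'].round(2),o['moment'].round(3),o['opening'])
E
python3 snap.py w1 wrist
```

```text
clock: 0.9
tool_pos: [0.6336, 0.2254, 0.4014]
orientation: [109.5, 89.7, -160.7]
force: [0.1, -0.2, -0.3]
opening: 0.0879
0.9 [0.6336 0.2254 0.4014] [[-0.0048, -1.0, 0.0025], [-0.0017, 0.0026, 1.0], [-1.0, 0.0048, -0.0017]] [ 36.13  20.52   0.24  -0.09 -70.   -36.24] [ 0.09 -0.24 -0.35] [-0.012 -0.036  0.034] 0.08789907303368885
```

View pics/w1.png

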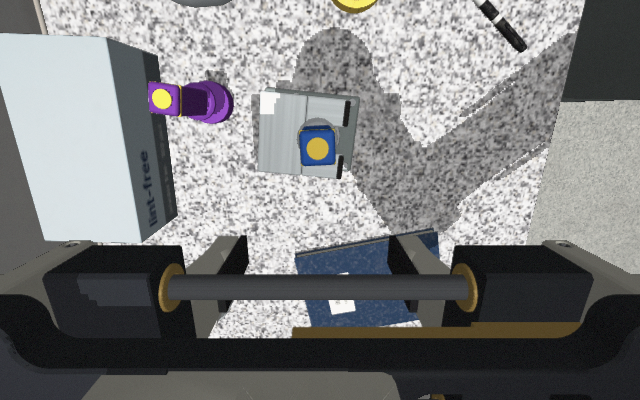

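The wrist view shows the blue key top at (317,146) in its grey fork. The notch opens to image right, with black ridges at (347,113) and (340,167). The purple key is at (165,98). Now the precise yaw and position.

Run:
```python
from h import *
s=np.load('pics/w1.npz');T=s['T'];c=s['color'];h=cv2.cvtColor(c,cv2.COLOR_RGB2HSV);P=cloud(s,T)
cv2.imwrite('pics/w1z.png',cv2.resize(cv2.cvtColor(c[75:195,230:390],cv2.COLOR_RGB2BGR),None,fx=5,fy=5,interpolation=cv2.INTER_CUBIC))
m=cv2.inRange(h,(100,120,30),(130,255,255))|cv2.inRange(h,(18,120,80),(35,255,255))
m[:, :290]=0;m[:,345:]=0;m[:115]=0;m[175:]=0
mz=((P[...,2]>0.168)&(P[...,2]<0.185)&(m>0))
print('top px',mz.sum(),P[mz].mean(0))
ys,xs=np.nonzero(mz);r=cv2.minAreaRect(np.stack([xs,ys],1).astype(np.float32));print(r)
bx=cv2.boxPoints(r);print(np.array([onplane(s,T,u,v,.176) for u,v in bx]).round(4))
y=cv2.inRange(h,(18,120,80),(35,255,255))>0;y[:, :290]=0;y[:,345:]=0;y[:115]=0;y[175:]=0
yy=np.argwhere(y).mean(0);print('yellow',yy,onplane(s,T,yy[1],yy[0],.176))
# ridges
k=(h[...,2]<45);k[:, :325]=0;k[:,360:]=0;k[:85]=0;k[190:]=0
n,lab,stt,cen=cv2.connectedComponentsWithStats(k.astype(np.uint8))
for i in range(1,n):
    if stt[i,4]>15:
        q=np.argwhere(lab==i)[:,::-1].astype(np.float32);rr=cv2.minAreaRect(q);print(stt[i],cen[i],rr,onplane(s,T,*cen[i],.104).round(4),np.median(P[lab==i],0).round(4))
```

```text
top px 1157 [0.63262825 0.16712043 0.17654629]
((317.0050964355469, 147.14266967773438), (35.47738265991211, 35.19184875488281), 87.95458984375)
[[0.6457 0.1551 0.176 ]
 [0.6206 0.1543 0.176 ]
 [0.6192 0.1798 0.176 ]
 [0.6453 0.1807 0.176 ]]
yellow [147.8671875  317.04947917] [0.63266206 0.16775315 0.176     ]
[343 102   7  24 103] [346.3592233  113.47572816] ((346.4641418457031, 113.55461120605469), (4.439967155456543, 23.54351234436035), 6.709836959838867) [0.6046 0.1446 0.104 ] [0.6048 0.1441 0.1046]
[337 156   7  23  89] [339.73033708 167.08988764] ((339.7099914550781, 167.02999877929688), (3.9597983360290527, 22.485998153686523), 8.130102157592773) [0.6098 0.1959 0.104 ] [0.6098 0.1959 0.1045]
```

View pics/w1z.png

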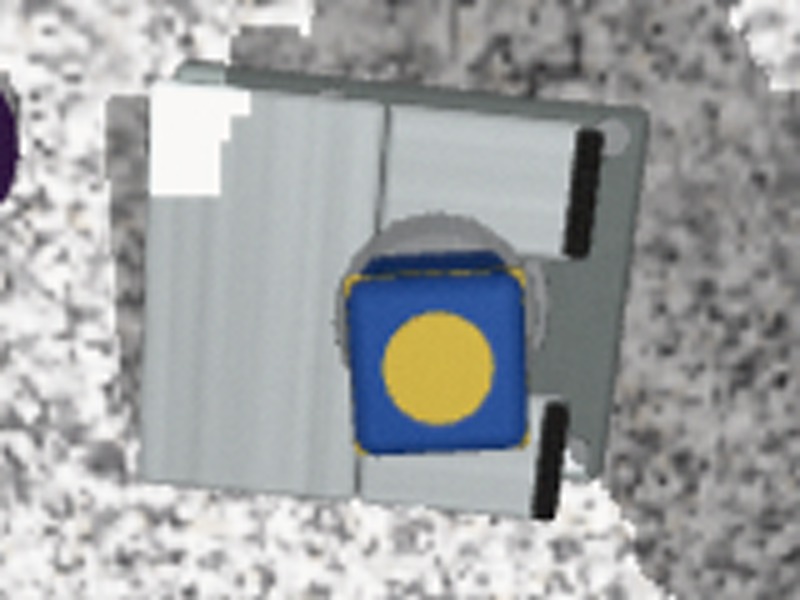

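The key axis is at (0.6327, 0.1677), which agrees with the park point from the ridges. Stand yaw is about -5.8° and handle yaw about +2.4°. Next is a close look at the plug.

```bash
python3 -m inch '[0,0.015,-0.055,0,0,0,0.0876, 0,0.015,-0.055,0,0,0,0.0876, 0,0,-0.055,0,0,0,0.0876, 0,0,-0.055,0,0,0,0.0876, 0,0,-0.055,0,0,0,0.0876, 0,0,-0.055,0,0,0,0.0876, 0,0,0,0,0,0,0.0876, 0,0,0,0,0,0,0.0876]'
python3 snap.py w2 wrist; python3 snap.py side2 side;python3 snap.py scene2 scene
python3 - <<'E'
from h import *
s=np.load('pics/w2.npz');c=s['color']
h=cv2.cvtColor(c,cv2.COLOR_RGB2HSV);m=((h[...,0]<8)|(h[...,0]>174))&(h[...,1]>140)&(h[...,2]>80)
ys,xs=np.nonzero(m);print(len(xs),xs.mean(),ys.mean(),cv2.minAreaRect(np.stack([xs,ys],1).astype(np.float32)))
x,y=int(np.median(xs)),int(np.median(ys));y0=max(0,y-60);x0=max(0,x-80)
cv2.imwrite('pics/w2z.png',cv2.resize(cv2.cvtColor(c[y0:y0+120,x0:x0+160],cv2.COLOR_RGB2BGR),None,fx=5,fy=5,interpolation=cv2.INTER_CUBIC));print(x0,y0)
E
```

```text
clock: 1.95
tool_pos: [0.5975, -0.1241, 0.4026]
orientation: [121.6, 89.7, -149.2]
force: [-0.8, 0.1, -0.2]
opening: 0.0878
1.95 [ 0.5975 -0.1241  0.4026] [[-0.0038, -0.9999, 0.0144], [-0.0022, 0.0144, 0.9999], [-1.0, 0.0037, -0.0023]] [  6.62  14.64  -8.02   0.11 -67.56  -7.48] [-0.83  0.09 -0.18] [ 0.03  -0.014 -0.029] 0.08780863494793154
2.0 [ 0.5976 -0.1237  0.4026] [[-0.0038, -0.9999, 0.0136], [-0.0024, 0.0136, 0.9999], [-1.0, 0.0038, -0.0024]] [  6.66  14.64  -8.02   0.12 -67.57  -7.48] [ 0.19  1.   -0.27] [-0.047  0.066 -0.005] 0.0875606001100278
2.05 [ 0.5978 -0.123   0.4027] [[-0.0038, -0.9999, 0.0124], [-0.0023, 0.0124, 0.9999], [-1.0, 0.0037, -0.0024]] [  6.73  14.65  -8.02   0.12 -67.57  -7.49] [0.19 0.11 0.22] [0.032 0.022 0.047] 0.08728588717014574
463 290.4319654427646 159.01295896328293 ((290.4406433105469, 159.0940704345703), (12.237339973449707, 38.047000885009766), 32.2756462097168)
210 99
```

View pics/w2.png

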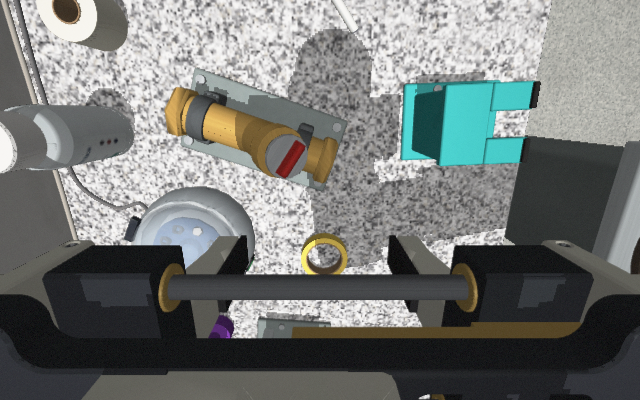

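View pics/w2z.png

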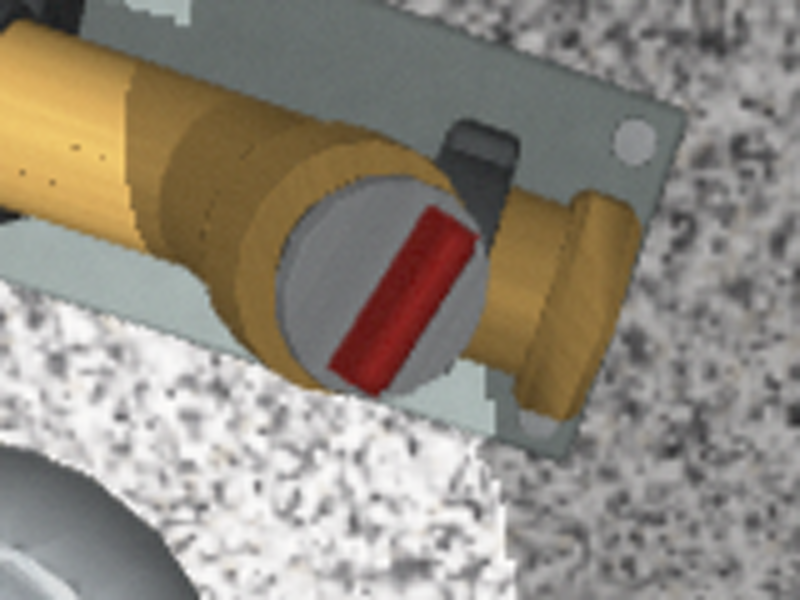

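The flange disc is at about (286,157) in the wrist image, with the red bar at (290,159). I'll fit the plane, axis and bar direction.

```bash
cat > plug.py <<'E'
from h import *
import sys
def plugfit(fn,psi,sh=117):
    s=np.load(fn);T=s['T'];c=s['color'];h=cv2.cvtColor(c,cv2.COLOR_RGB2HSV);P=cloud(s,T)
    red=((h[...,0]<8)|(h[...,0]>174))&(h[...,1]>140)&(h[...,2]>60)
    n,lab,st,cen=cv2.connectedComponentsWithStats(red.astype(np.uint8));i=1+np.argmax(st[1:,4]);red=lab==i
    ys,xs=np.nonzero(red);cx,cy=xs.mean(),ys.mean()
    a=np.array([-np.sin(np.radians(35))*np.cos(psi),-np.sin(np.radians(35))*np.sin(psi),np.cos(np.radians(35))])
    return s,T,c,h,P,red,cx,cy,a
if __name__=='__main__':
    fn='pics/w2.npz'
    s,T,c,h,P,red,cx,cy,_=plugfit(fn,0)
    # strainer base plate: points 2..12mm high and greyish-green
    # yaw from base plate far edge: z-range mask
    z=P[...,2];m=(z>0.003)&(z<0.012);m[:60]=0;m[190:]=0;m[:,:185]=0;m[:,350:]=0
    m=cv2.morphologyEx(m.astype(np.uint8),cv2.MORPH_OPEN,np.ones((3,3)))
    n,lab,st,cen=cv2.connectedComponentsWithStats(m);
    for i in range(1,n):
        if st[i,4]>200: print('plate',st[i],np.median(z[lab==i]))
    # yellow pipe flange etc: overall object mask z>0.004
    m=(z>0.004)&(z<0.2);m[:60]=0;m[192:]=0;m[:,:160]=0;m[:,352:]=0
    cv2.imwrite('pics/objm.png',m.astype(np.uint8)*255)
    # disc: low-sat pixels near red w/ height .1-.135
    d=(h[...,1]<60)&(z>0.098)&(z<0.135);d[:,:int(cx)-40]=0;d[:,int(cx)+40:]=0;d[:int(cy)-40]=0;d[int(cy)+40:]=0
    d=d.astype(np.uint8)
    Q=P[cv2.erode(d,np.ones((3,3)))>0];c0=Q.mean(0)
    for _ in range(3):
        u,sv,vt=np.linalg.svd(Q-c0);nv=vt[2]*np.sign(vt[2][2]);r=(Q-c0)@nv;Q=Q[abs(r)<2*r.std()+1e-6];c0=Q.mean(0)
    print('plane normal',nv,'tilt',np.degrees(np.arccos(nv[2])),'psi',np.degrees(np.arctan2(-nv[1],-nv[0])),'n',len(Q),'std',r.std())
    hull=cv2.convexHull(np.argwhere((d>0)|red)[:,::-1].astype(np.int32).reshape(-1,1,2))
    print('hull rect',cv2.minAreaRect(hull),cx,cy)
E
python3 plug.py
```

```text
plate [ 191   68  155   75 3307] 0.010483601175310664
plate [186 141  72  29 777] 0.010477961959229731
plate [288 171  38  19 306] 0.010449731995248318
plane normal [-0.540688    0.19467102  0.81838847] tilt 35.07620315110132 psi -19.801065738685143 n 588 std 0.0004836912476262053
hull rect ((283.1319885253906, 157.92324829101562), (42.006370544433594, 52.119720458984375), 52.69605255126953) 290.4319654427646 159.01295896328293
```

View pics/objm.png

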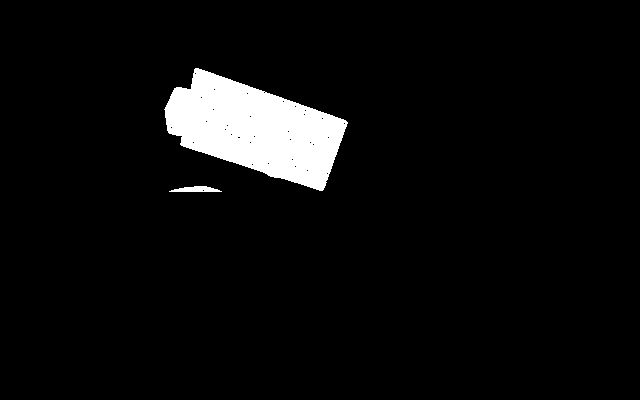

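```bash
cat > plug2.py <<'E'
from plug import *
from scipy.optimize import least_squares
fn=sys.argv[1]; psi=np.radians(float(sys.argv[2]))
s,T,c,h,P,red,cx,cy,a=plugfit(fn,psi)
z=P[...,2]
if len(sys.argv)>3:  # plate edge
    m=((z>0.004)&(z<0.2)).astype(np.uint8)
    us=np.arange(215,335);vs=np.array([np.nonzero(m[60:,u])[0][0]+60-.5 for u in us])
    q=np.array([onplane(s,T,u,v,.0105) for u,v in zip(us,vs)]);f=cv2.fitLine(q[:,:2].astype(np.float32),cv2.DIST_HUBER,0,.001,.001).ravel();print('plate yaw',np.degrees(np.arctan2(f[1],f[0])))
d=(h[...,1]<70)&(z>0.096)&(z<0.14);d[:,:int(cx)-40]=0;d[:,int(cx)+40:]=0;d[:int(cy)-40]=0;d[int(cy)+40:]=0
d=d.astype(np.uint8)
Q=P[cv2.erode(d,np.ones((3,3)))>0];c0=np.median(Q,0)
r=(Q-c0)@a;Q=Q[abs(r-np.median(r))<.0015];c0=Q.mean(0);print('plane off std',((Q-c0)@a).std(), 'n',len(Q))
D=P[...,:]-c0;pl=(abs(D@a)<.002)&(d>0)
ex=np.array([np.cos(np.radians(35))*np.cos(psi),np.cos(np.radians(35))*np.sin(psi),np.sin(np.radians(35))]);ey=np.cross(a,ex)
cn,_=cv2.findContours(pl.astype(np.uint8),cv2.RETR_EXTERNAL,cv2.CHAIN_APPROX_NONE);cn=np.vstack(cn).reshape(-1,2)
def proj(u,v,off=0):
    p,dd=ray(s,T,u,v);o=c0+a*off;X=p+dd*((o-p)@a)/(dd@a);return X
E2=np.array([[(proj(u,v)-c0)@ex,(proj(u,v)-c0)@ey] for u,v in cn])
# bar
ys,xs=np.nonzero(red);B=np.array([proj(u,v,.010)-c0 for u,v in zip(xs,ys)]);B2=np.stack([B@ex,B@ey],1)
rr=cv2.minAreaRect(B2.astype(np.float32)*1000);print('bar rect mm',rr)
w=np.cov(B2.T);ev,V=np.linalg.eigh(w);bd=V[:,1];print('bar dir in seat plane, deg from ey:',np.degrees(np.arctan2(bd[0],bd[1])),'mean',B2.mean(0))
# circle: keep outer-boundary pts
o=B2.mean(0)
def f(p): return np.hypot(*(E2[k]-p).T)-.0217
k=np.hypot(*(E2-o).T)>.017
for _ in range(4):
    sol=least_squares(f,o,loss='soft_l1',f_scale=.0005);o=sol.x
    k=abs(np.hypot(*(E2-o).T)-.0217)<.0025
print('circle n',k.sum(),'rms',np.sqrt((f(o)**2).mean()))
C=c0+ex*o[0]+ey*o[1];print('seat',C.round(4),'a',a.round(4))
bw=ex*bd[0]+ey*bd[1];print('bar dir world',bw.round(4),'bar centre from circle mm',((B2.mean(0)-o)*1000).round(2))
E
python3 plug2.py pics/w2.npz -19.5 1
```

```text
plate yaw -19.420944
plane off std 0.0005569134210410615 n 654
bar rect mm ((-3.529238700866699, 1.6904621124267578), (34.69824981689453, 13.366985321044922), 71.93610382080078)
bar dir in seat plane, deg from ey: 18.12603706239602 mean [-0.00344352  0.00155385]
circle n 143 rms 0.0007491982973093437
seat [ 0.6244 -0.1664  0.1179] a [-0.5407  0.1915  0.8192]
bar dir world [0.5575 0.8108 0.1784] bar centre from circle mm [ 2.44 -0.81]
```

Plug seat is at (0.6244, -0.1664, 0.118), with axis yaw -19.5° and tilt 35° (depth plane and plate edge agree). I'll write a helper that works out the tool-axis offset to a target pose, then go above the key.

```bash
cat > go.py <<'E'
from h import *
def to(p,Rt,o=None):
    o=o or ctrl.get_obs();T=tool(o)
    print('now',o['tool_pos'].round(4),'shift mm (tool axes)',(T[:3,:3].T@(np.array(p)-T[:3,3])*1000).round(1),'turn deg',np.degrees((R.from_matrix(T[:3,:3].T@Rt)).as_rotvec()).round(2),'J',o['joint_pos'].round(1),'F',o['force'].round(1),'M',o['moment'].round(2),'open',round(o['opening'],4),'t',round(o['clock'],2))
def down(yaw):  # tool z = stand-like y at yaw, tool x down
    y=np.radians(yaw);tx=np.array([0,0,-1.]);tz=np.array([-np.sin(y),np.cos(y),0]);return np.stack([tx,np.cross(tz,tx),tz],1)
E
python3 -c "
from go import *
to([.6327,.1677,.40],down(2.4))"
```

```text
now [ 0.598  -0.1224  0.4026] shift mm (tool axes) [  1.8 -31.4 290.5] turn deg [-3.06 -0.13 -0.22] J [  6.8  14.7  -8.    0.1 -67.6  -7.5] F [ 0.  -0.  -0.1] M [ 0.05  0.01 -0.03] open 0.0877 t 2.1
```

```bash
python3 -m inch '[0,-0.016,0.058,0,0,0,0.06, 0,-0.016,0.058,0,0,0,0.06, 0.002,0,0.058,0,0,0,0.06, 0,0,0.058,0,0,0,0.06, 0,0,0.058,0,0,0,0.06, 0,0,0,-3,-0.1,-0.2,0.06, 0,0,0,0,0,0,0.06]'
python3 -c "
from go import *
to([.6327,.1677,.40],down(2.4))"
```

```text
clock: 2.98
tool_pos: [0.6319, 0.185, 0.3995]
orientation: [-133.6, 90.0, -40.6]
force: [0.0, 0.1, -0.2]
opening: 0.0598
now [0.6319 0.185  0.3995] shift mm (tool axes) [ -0.5   0.1 -17.3] turn deg [ 0.59 -0.03  0.03] J [ 33.3  19.2  -2.    0.  -68.8 -30.3] F [ 0.   0.1 -0.2] M [-0.1  -0.05 -0.03] open 0.0598 t 2.98
```

```bash
python3 -m inch '[0,0,-0.017,0.6,0,0,0.06, 0,0,0,0,0,0,0.06, 0,0,0,0,0,0,0.06]'
python3 -c "
from go import *
to([.6327,.1677,.40],down(2.4))"
python3 snap.py w3 wrist
python3 - <<'E'
from h import *
s=np.load('pics/w3.npz');T=s['T'];c=s['color'];h=cv2.cvtColor(c,cv2.COLOR_RGB2HSV);P=cloud(s,T)
y=(cv2.inRange(h,(18,120,80),(35,255,255))>0);y[:, :290]=0;y[:,345:]=0;y[:195]=0;y[260:]=0
yy=np.argwhere(y).mean(0);print('yellow',y.sum(),yy,onplane(s,T,yy[1],yy[0],.176))
print('tool coords of key top', np.linalg.inv(s['tool'])@np.append(onplane(s,T,yy[1],yy[0],.176),1))
cv2.imwrite('pics/w3z.png',cv2.resize(cv2.cvtColor(c[150:310,210:430],cv2.COLOR_RGB2BGR),None,fx=3.6,fy=3.6,interpolation=cv2.INTER_CUBIC))
E
```

```text
clock: 3.35
tool_pos: [0.6325, 0.1665, 0.3997]
orientation: [-143.1, 90.0, -50.8]
force: [0.2, -0.1, -0.7]
opening: 0.06
now [0.6325 0.1665 0.3997] shift mm (tool axes) [-0.3 -0.3  1.1] turn deg [-0.19 -0.04  0.03] J [ 31.8  18.8  -2.6   0.  -68.6 -29.6] F [ 0.2 -0.1 -0.7] M [0.04 0.01 0.03] open 0.06 t 3.35
3.35 [0.6325 0.1665 0.3997] [[0.0005, -0.9993, -0.0386], [-0.0006, -0.0386, 0.9993], [-1.0, -0.0005, -0.0006]] [ 3.182e+01  1.876e+01 -2.620e+00  5.000e-02 -6.862e+01 -2.962e+01] [ 0.24 -0.06 -0.67] [0.04  0.015 0.027] 0.05997264583866973
yellow 316 [222.92405063 317.00632911] [0.63288516 0.16731037 0.176     ]
tool coords of key top [ 2.23693758e-01 -3.34511166e-04  8.86645442e-04  1.00000000e+00]
```

View pics/w3z.png

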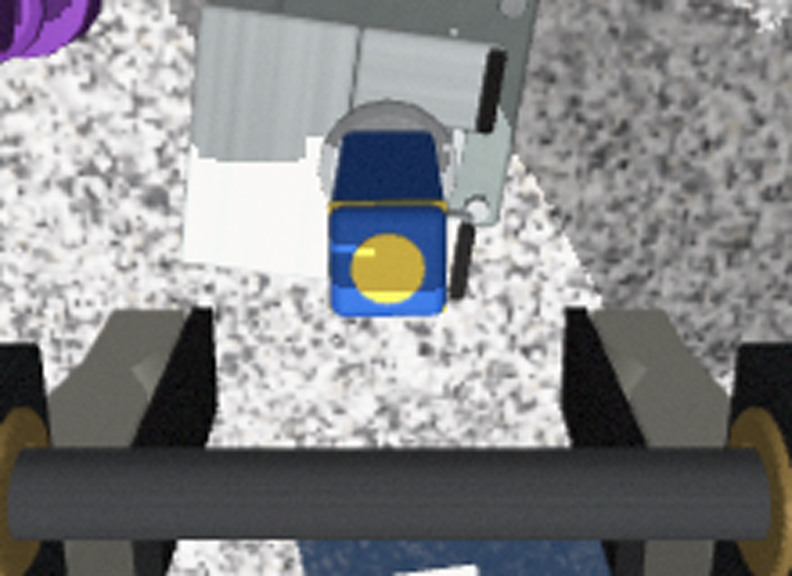

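The handle sits square between the fingers at (317,223), about 0.9 mm off along tool z. I'll correct that, descend and check before gripping.

```bash
python3 -m inch '[0.03,0,0.001,0,0,0,0.06, 0.03,0,0,0,0,0,0.06, 0.02,0,0,0,0,0,0.06, 0.012,0,0,0,0,0,0.06, 0,0,0,0,0,0,0.06, 0,0,0,0,0,0,0.06]'
python3 -c "
from go import *
to([.6329,.1673,.30],down(2.3))"
python3 snap.py w4 wrist
```

```text
clock: 4.15
tool_pos: [0.6337, 0.166, 0.3076]
orientation: [-80.2, 89.7, 11.8]
force: [0.8, -0.5, -0.2]
opening: 0.0599
now [0.6337 0.166  0.3076] shift mm (tool axes) [7.6 0.8 1.3] turn deg [-0.28  0.04  0.26] J [ 31.7  22.7  -9.4   0.1 -57.6 -29.8] F [ 0.8 -0.5 -0.2] M [ 0.04 -0.    0.03] open 0.0599 t 4.15
4.15 [0.6337 0.166  0.3076] [[0.0045, -0.9994, -0.0352], [0.0009, -0.0352, 0.9994], [-1.0, -0.0045, 0.0008]] [ 31.73  22.73  -9.37   0.11 -57.65 -29.77] [ 0.79 -0.47 -0.21] [ 0.036 -0.001  0.029] 0.05987699089101822
```

View pics/w4.png

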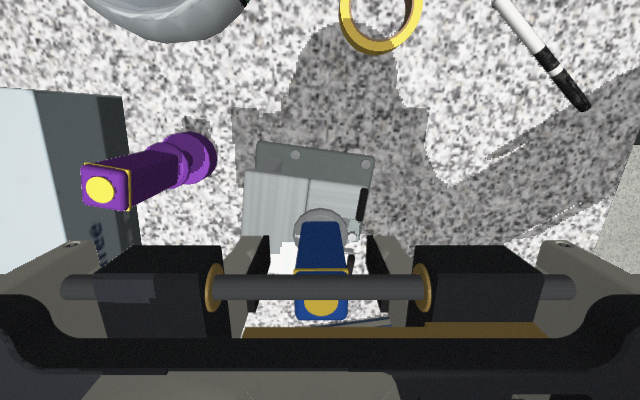

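```bash
python3 -m inch '[0.0075,0.0008,0.0012,-0.3,0,0.26,0.06, 0,0,0,0,0,0,0.06, 0,0,0,0,0,0,0.06]'
python3 -c "
from go import *
to([.6329,.1673,.30],down(2.3))"
```

```text
clock: 4.58
tool_pos: [0.633, 0.1675, 0.3012]
orientation: [-43.6, 89.8, 48.8]
force: [-0.0, 0.0, 0.4]
opening: 0.0598
now [0.633  0.1675 0.3012] shift mm (tool axes) [ 1.2  0.1 -0.2] turn deg [0.05 0.11 0.11] J [ 31.8  23.1  -9.7  -0.1 -57.1 -29.5] F [-0.   0.   0.4] M [ 0.02 -0.   -0.04] open 0.0598 t 4.58
```

Within about 1 mm. Now I'll close the gripper.

```bash
python3 -m inch '[0.001,0,0,0,0.1,0.1,0.04, 0,0,0,0,0,0,0.02, 0,0,0,0,0,0,0.02, 0,0,0,0,0,0,0.015, 0,0,0,0,0,0,0.015, 0,0,0,0,0,0,0.015]'
python3 -c "
from go import *
to([.6329,.1673,.30],down(2.3))"
python3 snap.py w5 wrist; python3 snap.py side5 side
```

```text
clock: 5.32
tool_pos: [0.633, 0.1675, 0.3004]
orientation: [-48.0, 90.0, 44.4]
force: [0.1, 0.4, -0.4]
opening: 0.026
now [0.633  0.1675 0.3004] shift mm (tool axes) [ 0.4  0.2 -0.2] turn deg [0.05 0.01 0.02] J [ 31.9  23.2  -9.7  -0.  -57.1 -29.5] F [ 0.1  0.4 -0.4] M [ 0.07 -0.01  0.06] open 0.026 t 5.33
5.325 [0.633  0.1675 0.3004] [[0.0003, -0.9992, -0.0411], [0.0003, -0.0411, 0.9992], [-1.0, -0.0003, 0.0002]] [ 3.185e+01  2.316e+01 -9.700e+00 -1.000e-02 -5.712e+01 -2.949e+01] [ 0.09  0.44 -0.39] [ 0.066 -0.01   0.056] 0.02599764628408842
5.375 [0.6331 0.1675 0.3003] [[0.0002, -0.9992, -0.0411], [0.0002, -0.0411, 0.9992], [-1.0, -0.0003, 0.0002]] [ 31.85  23.17  -9.7   -0.   -57.11 -29.49] [-0.09  1.15 -0.53] [0.011 0.02  0.024] 0.025731401131544453
```

View pics/w5.png

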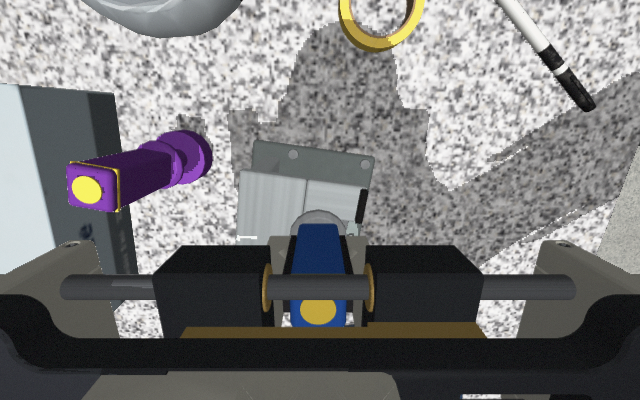

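Gripped, with the opening at 26.0 mm (the handle width). I'll lift 10 mm, check, and then slide out along the stand's -x.

```bash
python3 -m inch '[-0.005,0,0,0,0,0,0.015, -0.005,0,0,0,0,0,0.015, 0,0,0,0,0,0,0.015, 0,0,0,0,0,0,0.015]'
python3 -c "
from go import *
to([.633,.1675,.3105],down(2.36))"
python3 snap.py side6 side
python3 -c "
from h import *
c=np.load('pics/side6.npz')['color'];cv2.imwrite('pics/side6z.png',cv2.resize(cv2.cvtColor(c[170:310,190:390],cv2.COLOR_RGB2BGR),None,fx=4,fy=4,interpolation=cv2.INTER_CUBIC))"
```

```text
clock: 5.92
tool_pos: [0.6324, 0.1673, 0.3096]
orientation: [97.3, 89.8, -170.4]
force: [0.1, 0.7, -4.3]
opening: 0.0259
now [0.6324 0.1673 0.3096] shift mm (tool axes) [-0.9 -0.6  0.2] turn deg [-0.04 -0.02 -0.15] J [ 31.9  22.7  -9.1  -0.1 -58.4 -29.5] F [ 0.1  0.7 -4.3] M [-0.03  0.04 -0.07] open 0.0259 t 5.92
5.925 [0.6324 0.1673 0.3096] [[-0.0026, -0.9992, -0.0405], [-0.0004, -0.0405, 0.9992], [-1.0, 0.0026, -0.0003]] [ 31.85  22.68  -9.1   -0.07 -58.36 -29.5 ] [ 0.11  0.71 -4.31] [-0.025  0.038 -0.07 ] 0.025906501754415057
```

View pics/side6z.png

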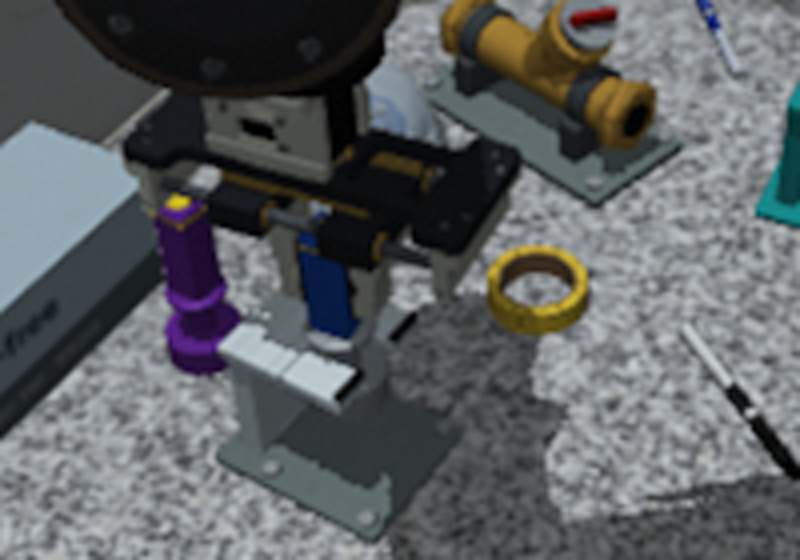

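The side view shows the key lifted clear of the ridges, still in the notch. The weight reads about 4 N. Sliding out.

```bash
python3 -m inch '[0,0.010,0.0014,0,0,0,0.015, 0,0.015,0.0021,0,0,0,0.015, 0,0.02,0.0028,0,0,0,0.015, 0,0.02,0.0028,0,0,0,0.015, 0,0.02,0.0028,0,0,0,0.015, 0,0,0,0,0,0,0.015, 0,0,0,0,0,0,0.015]'
python3 -c "
from go import *
to([.633-.08*.995,.1675+.08*.101,.3105],down(2.36))"
```

```text
clock: 6.85
tool_pos: [0.539, 0.1757, 0.3098]
orientation: [87.8, 89.8, -179.8]
force: [0.4, 1.1, -3.4]
opening: 0.0258
now [0.539  0.1757 0.3098] shift mm (tool axes) [ -0.7 -14.4  -0.7] turn deg [ 0.    0.01 -0.2 ] J [ 37.8  15.1 -20.4  -0.1 -54.6 -35.3] F [ 0.4  1.1 -3.4] M [-0.02 -0.01  0.03] open 0.0258 t 6.85
```

The key is 94 mm out and clear. I still need to know which way the slot runs relative to the handle, so I'll raise the key and tip its socket towards the side camera.

```bash
python3 -m inch '[-0.04,0,-0.03,0,0,0,0.015, -0.04,0,-0.04,0,0,0,0.015, -0.04,0,-0.04,0,-5,0,0.015, -0.02,0,-0.04,0,-10,0,0.015, 0,0,-0.03,0,-10,0,0.015, 0,0,0,0,-10,0,0.015, 0,0,0,0,-10,0,0.015, 0,0,0,0,-10,0,0.015, 0,0,0,0,-8,0,0.015, 0,0,0,0,0,0,0.015, 0,0,0,0,0,0,0.015]'
python3 snap.py side7 side
```

```text
clock: 8.22
tool_pos: [0.5502, -0.0148, 0.4427]
orientation: [-0.2, 26.0, 92.3]
force: [0.2, -0.2, -3.4]
opening: 0.0255
8.225 [ 0.5502 -0.0148  0.4427] [[-0.0354, -0.9992, -0.0209], [0.8983, -0.041, 0.4374], [-0.4379, -0.0033, 0.899]] [-10.46  15.15   4.89 -62.01 -96.7   15.08] [ 0.15 -0.25 -3.41] [-4.347 -0.184  0.029] 0.025520185218922072
```

View pics/side7.png

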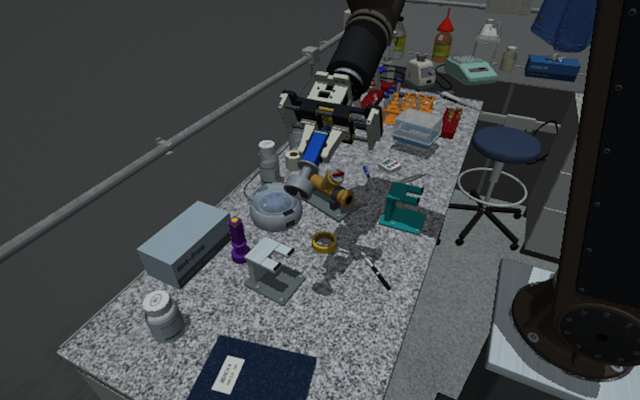

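```bash
python3 -c "
from h import *
c=np.load('pics/side7.npz')['color'];cv2.imwrite('pics/side7z.png',cv2.resize(cv2.cvtColor(c[150:210,270:350],cv2.COLOR_RGB2BGR),None,fx=9,fy=9,interpolation=cv2.INTER_CUBIC))"
```

```text
(no output)
```

View pics/side7z.png

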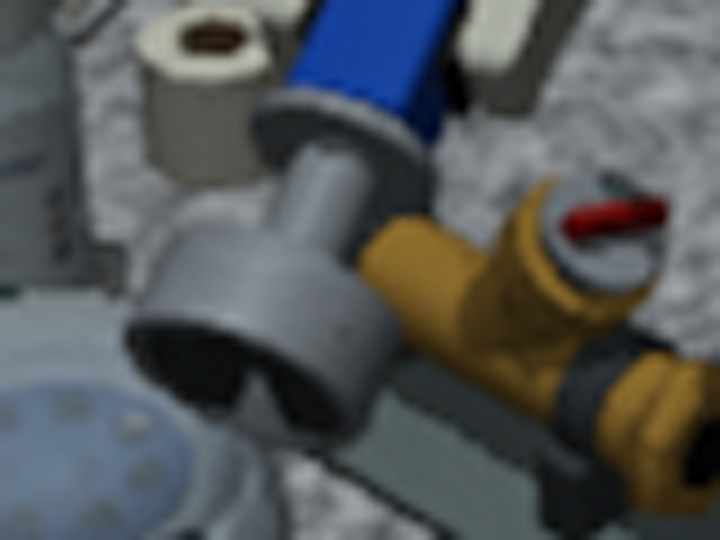

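The mouth is only seen edge-on, with one jaw at (258,400) of the zoom. I'll tip it further for a clear view.

```bash
python3 -m inch '[0,0,0,0,-10,0,0.015, 0,0,0,0,-10,0,0.015, 0,0,0,0,-10,0,0.015, 0,0,0,0,0,0,0.015, 0,0,0,0,0,0,0.015]'
python3 snap.py side8 side; python3 -c "
from h import *
c=np.load('pics/side8.npz')['color'];cv2.imwrite('pics/side8z.png',cv2.resize(cv2.cvtColor(c[140:200,260:340],cv2.COLOR_RGB2BGR),None,fx=9,fy=9,interpolation=cv2.INTER_CUBIC))"
```

```text
clock: 8.9
tool_pos: [0.5491, -0.0107, 0.4456]
orientation: [-0.5, -3.7, 92.9]
force: [-0.5, 1.4, -2.6]
opening: 0.026
8.9 [ 0.5491 -0.0107  0.4456] [[-0.0508, -0.9987, -0.0046], [0.9966, -0.0504, -0.0645], [0.0641, -0.0079, 0.9979]] [ -19.42   21.15    2.88  -86.41 -112.35   18.7 ] [-0.48  1.38 -2.64] [-4.885 -0.241  0.005] 0.025979684705690533
```

View pics/side8z.png

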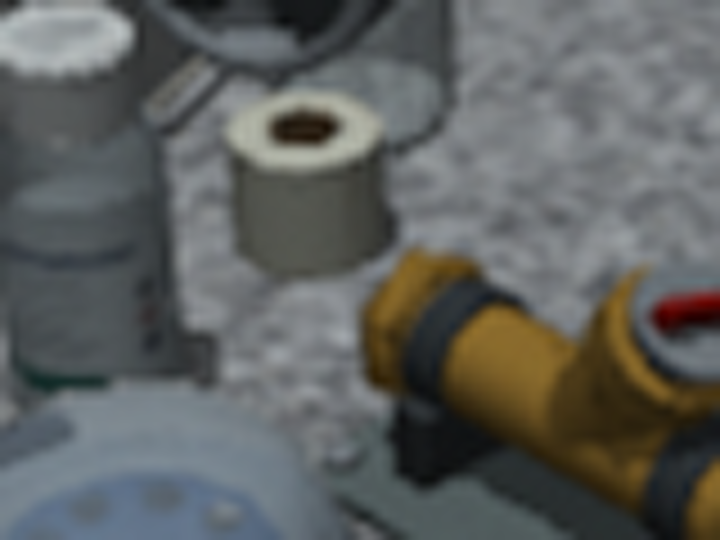

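```bash
python3 -c "
from h import *
s=np.load('pics/side8.npz');c=s['color'];t=s['tool'];p=t[:3,3]+t[:3,0]*.252
q=np.linalg.inv(s['T'])@np.append(p,1);K=s['K'];u=K[0,0]*q[0]/-q[2]+K[0,2];v=K[1,1]*-q[1]/-q[2]+K[1,2];print(u,v)
u,v=int(u),int(v);cv2.imwrite('pics/side8y.png',cv2.resize(cv2.cvtColor(c[v-35:v+35,u-45:u+45],cv2.COLOR_RGB2BGR),None,fx=8,fy=8,interpolation=cv2.INTER_CUBIC))"
```

```text
286.19405956820634 131.95232876512534
```

View pics/side8y.png

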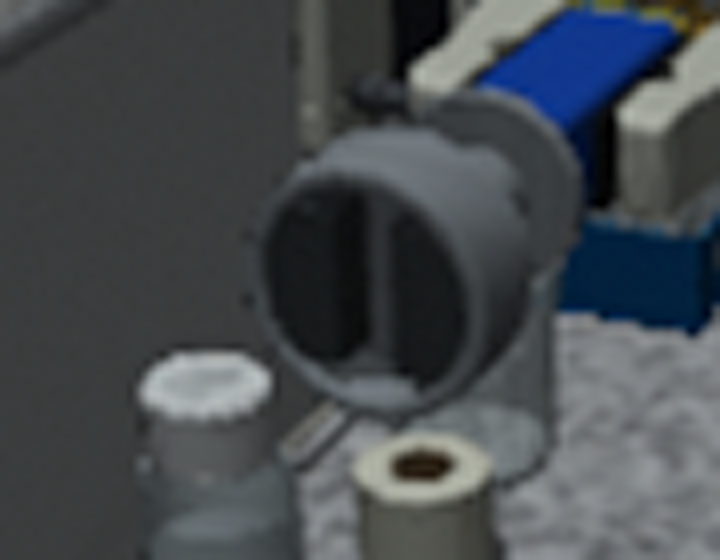

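```bash
python3 -c "
from h import *
s=np.load('pics/side8.npz');P=cloud(s,s['T']);t=np.linalg.inv(s['tool'])
Q=P@t[:3,:3].T+t[:3,3]
m=(np.hypot(Q[...,1],Q[...,2])<.021)&(Q[...,0]>.225)&(Q[...,0]<.265)
for v,u in np.argwhere(m): pass
q=Q[m];print(len(q),np.percentile(q[:,0],[0,25,50,75,100]))
for lo in np.arange(-.021,.021,.003):
    k=(q[:,1]>=lo)&(q[:,1]<lo+.003)&(abs(q[:,2])<.012); k2=(q[:,2]>=lo)&(q[:,2]<lo+.003)&(abs(q[:,1])<.012)
    print(round(lo*1000+1.5,1),'by y:',k.sum(),np.median(q[k,0]*1000).round(1) if k.any() else '', ' by z:',k2.sum(),np.median(q[k2,0]*1000).round(1) if k2.any() else '')
"
```

```text
514 [0.23604876 0.24671444 0.25033771 0.25121036 0.25406079]
-19.5 by y: 19 251.1  by z: 20 241.7
-16.5 by y: 26 250.7  by z: 16 240.2
-13.5 by y: 27 250.7  by z: 28 249.6
-10.5 by y: 28 250.9  by z: 23 250.2
-7.5 by y: 49 250.3  by z: 27 250.1
-4.5 by y: 71 241.8  by z: 32 249.8
-1.5 by y: 14 238.1  by z: 30 250.1
1.5 by y: 0   by z: 29 250.1
4.5 by y: 9 250.7  by z: 28 250.4
7.5 by y: 28 250.6  by z: 27 250.3
10.5 by y: 29 250.9  by z: 32 250.1
13.5 by y: 29 250.6  by z: 39 247.8
16.5 by y: 26 251.1  by z: 3 251.7
19.5 by y: 18 251.1  by z: 9 251.9
```

The depth profile confirms it: the jaws sit flush at x = 250.5 mm and the slot floor runs along tool z, so the slot lies along tool z. Next I work out the turn to the plug pose.

```bash
cat > plugpose.py <<'E'
from go import *
a=np.array([-.5407,.1915,.8192]);a/=np.linalg.norm(a)
bw=np.array([.5575,.8108,.1784]);bw-=a*(a@bw);bw/=np.linalg.norm(bw)
seat=np.array([.6244,-.1664,.1179])
def pose(h,turn=0,seat=seat):  # h: socket rim height above seat along axis; turn: clockwise deg
    tz=R.from_rotvec(-a*np.radians(turn)).apply(bw);tx=-a
    return seat+a*(.2515+h), np.stack([tx,np.cross(tz,tx),tz],1)
E
python3 -c "
from plugpose import *
p,Rt=pose(.05);print(p);to(p,Rt)"
```

```text
[ 0.46138852 -0.10866614  0.36487431]
now [ 0.549  -0.0106  0.4457] shift mm (tool axes) [-98.5  93.1 -73.9] turn deg [  1.22  87.83 -58.89] J [ -19.4   21.1    2.9  -86.4 -112.4   18.7] F [-0.4  0.5 -3.1] M [-4.93 -0.25  0.02] open 0.026 t 8.95
```

```bash
python3 -m inch '[-0.02,0,0,0.1,8.3,-5.6,0.015, -0.02,0,0,0.1,8.3,-5.6,0.015, 0,0,0,0.1,8.3,-5.6,0.015, 0,0,0,0.1,8.3,-5.6,0.015, 0,0,0,0.1,8.3,-5.6,0.015, 0,0,0,0.1,8.3,-5.6,0.015, 0,0,0,0.1,8.3,-5.6,0.015, 0,0,0,0.1,8.3,-5.6,0.015, 0,0,0,0.1,8.3,-5.6,0.015, 0,0,0,0,0,0,0.015, 0,0,0,0,0,0,0.015]'
python3 -c "
from plugpose import *
p,Rt=pose(.06);print(p);to(p,Rt)"
```

```text
clock: 10.32
tool_pos: [0.5438, -0.0566, 0.4558]
orientation: [-46.6, 55.3, 12.2]
force: [0.6, -0.7, -3.6]
opening: 0.026
[ 0.45598183 -0.10675125  0.37306582]
now [ 0.5438 -0.0566  0.4558] shift mm (tool axes) [  13.    70.9 -109. ] turn deg [ 0.93 15.29 -9.4 ] J [ 15.2  -3.  -27.2   3.4 -31.2 -48.8] F [ 0.6 -0.7 -3.6] M [-0.55  2.61 -0.02] open 0.026 t 10.32
```

```bash
python3 -m inch '[0,0.02,-0.03,0.5,7.6,-4.7,0.015, 0,0.02,-0.03,0.4,7.6,-4.7,0.015, 0,0,0,0,0,0,0.015, 0,0,0,0,0,0,0.015]'
python3 -c "
from plugpose import *
p,Rt=pose(.06);print(p);to(p,Rt)"
```

```text
clock: 10.82
tool_pos: [0.5076, -0.0888, 0.4336]
orientation: [-64.9, 56.0, -11.7]
force: [0.7, 0.2, -3.3]
opening: 0.0256
[ 0.45598183 -0.10675125  0.37306582]
now [ 0.5076 -0.0888  0.4336] shift mm (tool axes) [ 23.9  54.  -56.4] turn deg [-0.59  3.75 -2.52] J [ 13.6  -5.9 -43.7  34.8 -24.8 -78.7] F [ 0.7  0.2 -3.3] M [0.53 2.45 0.01] open 0.0256 t 10.82
```

```bash
python3 -m inch '[0.01,0.018,-0.019,0,1.5,-1,0.015, 0.01,0.018,-0.019,0,1.5,-1,0.015, 0,0.012,-0.012,-0.5,0,0,0.015, 0,0,0,0,0,0,0.015, 0,0,0,0,0,0,0.015]'
python3 -c "
from plugpose import *
p,Rt=pose(.06);print(p);to(p,Rt)"
```

```text
clock: 11.45
tool_pos: [0.4687, -0.1079, 0.3898]
orientation: [-69.3, 54.5, -17.2]
force: [-0.3, 0.7, -2.9]
opening: 0.0257
[ 0.45598183 -0.10675125  0.37306582]
now [ 0.4687 -0.1079  0.3898] shift mm (tool axes) [ 6.4 17.7 -9.4] turn deg [-0.62  1.46  0.06] J [  3.6  -7.3 -56.6  60.1 -13.7 -97.1] F [-0.3  0.7 -2.9] M [0.84 2.56 0.04] open 0.0257 t 11.45
```

J3 is close to its -58° limit and J5 close to 0. Before going on I'll fit a quick kinematic model to the recorded poses and check the whole path.

```bash
cat > kin.py <<'E'
from h import *
import glob
from scipy.optimize import least_squares
def E(ax,d): return R.from_euler(ax,d,degrees=True).as_matrix()
def fk(q,P,s):
    d1,a1,L2,L3,a3,d6,rt=P
    M=E('z',q[0]);p=M@np.array([a1,0,d1]);M=M@E('y',q[1]);p=p+M@np.array([0,0,L2]);M=M@E('y',-q[2]);p=p+M@np.array([L3,0,a3])
    M=M@E('x',s[0]*q[3])@E('y',-q[4]);p=p+M@np.array([d6,0,0]);M=M@E('x',s[1]*q[5]+rt);return p,M
def data():
    D=[]
    for f in glob.glob('pics/*.npz'):
        s=np.load(f)
        if 'joint' in s: D.append((s['joint'],s['tool']))
    o=ctrl.get_obs();D.append((o['joint_pos'],tool(o)));return D
def res(P,s,D):
    r=[]
    for q,T in D:
        p,M=fk(q,P,s);r+=list((p-T[:3,3])*10)+list(R.from_matrix(M.T@T[:3,:3]).as_rotvec())
    return np.array(r)
def fit():
    D=data();best=None
    for s in [(1,1),(1,-1),(-1,1),(-1,-1)]:
        for rt in (90,-90):
            k=least_squares(res,[.4,.1,.4,.4,.05,.1,rt],args=(s,D))
            if best is None or k.cost<best[0]: best=(k.cost,k.x,s)
    return best
LO=np.array([-176.03,-82.01,-58.28,-173.87,-174.79,-173.66]);HI=np.array([176.03,121.73,71.71,95.51,-.11,173.66])
def ik(p,Rt,q0,P,s):
    f=lambda q:np.r_[(fk(q,P,s)[0]-p)*10,R.from_matrix(fk(q,P,s)[1].T@Rt).as_rotvec()]
    k=least_squares(f,np.clip(q0,LO+.01,HI-.01),bounds=(LO,HI));return k.x,np.abs(k.fun).max()
if __name__=='__main__':
    b=fit();print(b[0],b[1].round(4),b[2]);np.savez('kin.npz',P=b[1],s=b[2])
    from plugpose import pose
    q=ctrl.get_obs()['joint_pos']
    for sg in (0,180):
      for q4 in (60,0,-120):
        q0=np.array([q[0],-7,-50,q4,-15,-90 if sg==0 else 90])
        for h,t in [(.06,0),(.03,0),(.015,0),(0,0),(0,30),(-.003,60),(-.003,80)]:
            p,Rt=pose(h,t+sg);q0,e=ik(p,Rt,q0,b[1],b[2]);print(sg,h,t,q0.round(1),round(e,4))
E
python3 kin.py
```

```text
18.232791393771244 [6.310e-02 3.533e-01 4.571e-01 9.610e-02 3.670e-02 1.303e-01 2.700e+02] (-1, -1)
0 0.06 0 [-12.   -6.9 -48.9  18.2 -13.9 -42. ] 0.0
0 0.03 0 [-12.3  -2.9 -58.3  67.5  -4.3 -91.5] 0.0369
0 0.015 0 [-12.5  -0.6 -58.3  57.1  -4.3 -81.2] 0.0967
0 0 0 [-12.7   1.7 -58.3  49.7  -4.4 -73.8] 0.1538
0 0 30 [ -12.7    1.7  -58.3   49.7   -4.4 -103.8] 0.1538
0 -0.003 60 [ -12.8    2.2  -58.3   48.5   -4.5 -132.6] 0.1648
0 -0.003 80 [ -12.8    2.2  -58.3   48.5   -4.5 -152.6] 0.1648
0 0.06 0 [-12.   -6.9 -48.9  18.2 -13.9 -42. ] 0.0
0 0.03 0 [-12.3  -2.9 -58.3  67.5  -4.3 -91.5] 0.0369
0 0.015 0 [-12.5  -0.6 -58.3  57.1  -4.3 -81.2] 0.0967
0 0 0 [-12.7   1.7 -58.3  49.7  -4.4 -73.8] 0.1538
0 0 30 [ -12.7    1.7  -58.3   49.7   -4.4 -103.8] 0.1538
0 -0.003 60 [ -12.8    2.2  -58.3   48.5   -4.5 -132.6] 0.1648
0 -0.003 80 [ -12.8    2.2  -58.3   48.5   -4.5 -152.6] 0.1648
0 0.06 0 [-12.   -6.9 -48.9  18.2 -13.9 -42. ] 0.0
0 0.03 0 [-12.3  -2.9 -58.3  67.5  -4.3 -91.5] 0.0369
0 0.015 0 [-12.5  -0.6 -58.3  57.1  -4.3 -81.2] 0.0967
0 0 0 [-12.7   1.7 -58.3  49.7  -4.4 -73.8] 0.1538
[... 657 characters left out ...]
3  67.5  -4.3  88.5] 0.0369
180 0.015 0 [-12.5  -0.6 -58.3  57.1  -4.3  98.8] 0.0967
180 0 0 [-12.7   1.7 -58.3  49.7  -4.4 106.2] 0.1538
180 0 30 [-12.7   1.7 -58.3  49.7  -4.4  76.2] 0.1538
180 -0.003 60 [-12.8   2.2 -58.3  48.5  -4.5  47.4] 0.1648
180 -0.003 80 [-12.8   2.2 -58.3  48.5  -4.5  27.4] 0.1648
180 0.06 0 [-12.   -6.9 -48.9  18.2 -13.9 138. ] 0.0
180 0.03 0 [-12.3  -2.9 -58.3  67.5  -4.3  88.5] 0.0369
180 0.015 0 [-12.5  -0.6 -58.3  57.1  -4.3  98.8] 0.0967
180 0 0 [-12.7   1.7 -58.3  49.7  -4.4 106.2] 0.1538
180 0 30 [-12.7   1.7 -58.3  49.7  -4.4  76.2] 0.1538
180 -0.003 60 [-12.8   2.2 -58.3  48.5  -4.5  47.4] 0.1648
180 -0.003 80 [-12.8   2.2 -58.3  48.5  -4.5  27.4] 0.1648
```

The start pose has J1 = 16.5° with the TCP at y = 0, so the arm has a sideways offset. I'll add that to the model.

```bash
python3 - <<'E'
s=open('kin.py').read()
s=s.replace("d1,a1,L2,L3,a3,d6,rt=P","d1,a1,L2,L3,a3,d6,rt,b1,b5,c5,o2,o3,o5,o4=P;q=np.array(q)+[0,o2,o3,o4,o5,0]")
s=s.replace("np.array([a1,0,d1])","np.array([a1,b1,d1])").replace("np.array([d6,0,0])","np.array([d6,b5,c5])")
s=s.replace("[.4,.1,.4,.4,.05,.1,rt]","[.4,.1,.4,.4,.05,.1,rt,-.19,0,0,0,0,0,0]")
s=s.replace("      for q4 in (60,0,-120):","      for q4 in (60,):")
s=s.replace("print(b[0],","print(b[0],len(data()),")
open('kin.py','w').write(s)
E
python3 kin.py
```

```text
5.583062446193745e-29 12 [   0.1988    0.        0.6016   -0.4636   -0.        0.1999  -90.
    0.       -0.1918   -0.       -0.      180.     -180.       -0.    ] (1, -1)
0 0.06 0 [  4.1  -7.2 -58.3  60.3 -14.7 -97.6] 0.0211
0 0.03 0 [  0.7  -3.4 -58.3  64.4 -11.3 -99.4] 0.0557
0 0.015 0 [  -1.3   -1.5  -58.3   67.5   -9.6 -101.1] 0.0722
0 0 0 [  -3.7    0.3  -58.3   71.7   -8.  -103.4] 0.0879
0 0 30 [  -3.7    0.3  -58.3   71.7   -8.  -133.4] 0.0661
0 -0.003 60 [  -4.2    0.7  -58.3   72.7   -7.7 -164. ] 0.0923
0 -0.003 80 [   0.8    0.7  -56.6   58.9   -9.2 -173.7] 0.1116
180 0.06 0 [  4.1  -7.2 -58.3  60.3 -14.7  82.4] 0.0211
180 0.03 0 [  0.7  -3.4 -58.3  64.4 -11.3  80.6] 0.0557
180 0.015 0 [ -1.3  -1.5 -58.3  67.5  -9.6  78.9] 0.0722
180 0 0 [ -3.7   0.3 -58.3  71.7  -8.   76.6] 0.0879
180 0 30 [ -3.7   0.3 -58.3  71.7  -8.   46.6] 0.0661
180 -0.003 60 [ -4.2   0.7 -58.3  72.7  -7.7  16. ] 0.0923
180 -0.003 80 [ -4.2   0.7 -58.3  72.7  -7.7  -4. ] 0.0942
```

The model now fits exactly. I'll search every IK branch for the plug approach and turn.

```bash
cat > br.py <<'E'
from kin import *
from plugpose import pose
k=np.load('kin.npz');P,s=k['P'],k['s']
rng=np.random.default_rng(0)
def sols(p,Rt,n=60):
    out=[]
    for _ in range(n):
        q0=rng.uniform(LO,HI);q,e=ik(p,Rt,q0,P,s)
        if e<1e-5 and not any(np.abs(q-o).max()<.5 for o in out): out.append(q)
    return out
if __name__=='__main__':
    for h,t in [(0.06,0),(0,0),(0,180),(-.003,70),(-.003,250)]:
        p,Rt=pose(h,t);print(h,t)
        for q in sols(p,Rt): print('   ',q.round(1))
E
time python3 br.py
```

```text
0.06 0
0 0
0 180
-0.003 70
-0.003 250
real	0m15.260s
user	0m15.498s
sys	0m0.222s
```

There are no solutions with the tool in line with the key. I'll check grasps where the key is held tilted in the jaws, pivoted about the jaw axis, both for the plug path and at the stand.

```bash
cat > plan.py <<'E'
from kin import *
import plugpose as pp
k=np.load('kin.npz');P,s=k['P'],k['s']
B=np.stack([[0,0,-1.],[-1,0,0],[0,1.,0]],1)  # tool axes in key frame, beta=0,phi=0
def toolpose(ko,Rk,phi,beta,zg=.093):
    Rt=Rk@E('z',phi)@B@E('y',beta)
    return ko+Rk@np.array([0,0,zg])-.159*Rt[:,0],Rt
def keyplug(h,turn,flip=0,seat=pp.seat):
    ky=R.from_rotvec(-pp.a*np.radians(turn+flip)).apply(pp.bw);kz=pp.a
    return seat+pp.a*h,np.stack([np.cross(ky,kz),ky,kz],1)
park=np.array([.633,.1675,.0475])
def keystand(dx=0,up=0,yaw=2.36):
    return park+np.array([-.995*dx,.101*dx,up]),E('z',yaw)
rng=np.random.default_rng(1)
def sols(p,Rt,n=14):
    out=[]
    for _ in range(n):
        q,e=ik(p,Rt,rng.uniform(np.maximum(LO,[-60,-40,-58,-173,-170,-173]),np.minimum(HI,[90,70,60,95,-1,173])),P,s)
        if e<1e-4 and not any(np.abs(q-o).max()<1 for o in out): out.append(q)
    return out
def margin(q): return np.minimum(q-LO,HI-q).min()
def path(kps,phi,beta,q,zg):
    mm=999;Q=[]
    for ko,Rk in kps:
        p,Rt=toolpose(ko,Rk,phi,beta,zg);qn,e=ik(p,Rt,q,P,s)
        if e>1e-4 or np.abs(qn-q).max()>60: return None
        q=qn;mm=min(mm,margin(q));Q.append(q)
    return mm,Q
PL=lambda flip:[keyplug(0,0,flip)]+[keyplug(-.0025*np.radians(t),t,flip) for t in (20,40,60,80)]
AP=lambda flip:[keyplug(h,0,flip) for h in (.02,.04,.06)]
if __name__=='__main__':
  for flip in (0,180):
    for phi in (0,90,180,270):
      for beta in range(-75,76,15):
        best=None
        ko,Rk=keyplug(0,40,flip)
        for q in sols(*toolpose(ko,Rk,phi,beta)):
            f=path(PL(flip)[2::-1]+AP(flip),phi,beta,q,.093);g=path(PL(flip)[3:],phi,beta,q,.093)
            if f and g:
                m=min(f[0],g[0])
                if best is None or m>best[0]: best=(m,q)
        if best: print(flip,phi,beta,'margin',round(best[0],1),best[1].round(0))
E
time python3 plan.py
```

```text
0 0 -30 margin 3.3 [ -36.    4.  -35. -102.  -30.   51.]
0 0 15 margin 3.1 [  12.    5.  -44.   37.  -31. -123.]
0 0 30 margin 11.9 [  14.   13.  -29.   22.  -52. -111.]
0 0 45 margin 21.0 [  14.   21.  -15.   16.  -71. -106.]
0 0 60 margin 29.0 [  12.   30.   -4.   13.  -87. -104.]
0 0 75 margin 36.4 [  11.   40.    7.   11. -103. -102.]
0 90 -75 margin 51.0 [ -29.   35.   13.  -51. -100.   68.]
0 90 -60 margin 46.8 [-27.  26.   4. -46. -85.  67.]
0 90 -45 margin 41.6 [-21.  17.  -5. -41. -68.  62.]
0 90 -30 margin 36.4 [-12.   9. -16. -31. -48.  50.]
0 90 -15 margin 3.9 [  3.   3. -34.  -5. -23.  17.]
0 180 -75 margin 36.4 [  11.   40.    7.   11. -103.   78.]
0 180 -60 margin 29.0 [ 12.  30.  -4.  13. -87.  76.]
0 180 -45 margin 21.0 [ 14.  21. -15.  16. -71.  74.]
0 180 -30 margin 11.9 [ 14.  13. -29.  22. -52.  69.]
0 180 -15 margin 3.1 [ 12.   5. -44.  37. -31.  57.]
0 180 30 margin 3.3 [ -36.    4.  -35. -102.  -30. -129.]
0 270 30 margin 36.4 [ -12.    9.  -16.  -31.  -48. -130.]
0 270 45 margin 41.6 [ -21.   17.   -5.  -41.  -68. -118.]
0 270 60 margin 46.8 [ -27.   26.    4
[... 645 characters left out ...]
 -112.]
180 180 -30 margin 3.3 [ -36.    4.  -35. -102.  -30.   51.]
180 180 15 margin 3.1 [  12.    5.  -44.   37.  -31. -123.]
180 180 30 margin 11.9 [  14.   13.  -29.   22.  -52. -111.]
180 180 45 margin 21.0 [  14.   21.  -15.   16.  -71. -106.]
180 180 60 margin 29.0 [  12.   30.   -4.   13.  -87. -104.]
180 180 75 margin 36.4 [  11.   40.    7.   11. -103. -102.]
180 270 -75 margin 51.0 [ -29.   35.   13.  -51. -100.   68.]
180 270 -60 margin 46.8 [-27.  26.   4. -46. -85.  67.]
180 270 -45 margin 41.6 [-21.  17.  -5. -41. -68.  62.]
180 270 -30 margin 36.4 [-12.   9. -16. -31. -48.  50.]
180 270 -15 margin 3.9 [  3.   3. -34.  -5. -23.  17.]
real	0m48.702s
user	0m48.997s
sys	0m0.140s
```

Tilting the grasp by about 30° opens up the whole path. Next I check which of those grasps also works at the stand.

```bash
cat > plan2.py <<'E'
from plan import *
for flip,phi,beta in [(0,90,-30),(0,270,30),(180,90,30),(180,270,-30),(0,90,-25),(180,270,-25),(0,0,30),(180,0,-30),(0,180,-30),(180,180,30)]:
    kp=[keystand(0,0),keystand(0,.01),keystand(.09,.01),keystand(.09,.2)]
    best=None
    for q in sols(*toolpose(*kp[0],phi,beta),10):
        f=path(kp,phi,beta,q,.093)
        if f and (best is None or f[0]>best[0]): best=f
    t=toolpose(*kp[0],phi,beta)
    best2=None
    for q in sols(*toolpose(*keyplug(0,40,flip),phi,beta),10):
        f=path(PL(flip)[2::-1]+AP(flip),phi,beta,q,.093);g=path(PL(flip)[3:],phi,beta,q,.093)
        if f and g and (best2 is None or min(f[0],g[0])>best2[0]): best2=(min(f[0],g[0]),f[1],g[1])
    print(flip,phi,beta,'tcp@stand',t[0].round(3),'tx',t[1][:,0].round(2),'tz',t[1][:,2].round(2))
    if best: print('   stand',round(best[0],1),best[1][0].round(0),best[1][-1].round(0))
    if best2: print('   plug',round(best2[0],1),'h.06',best2[1][-1].round(0),'t0',best2[1][2].round(0),'t80',best2[2][-1].round(0), 'tz', toolpose(*keyplug(0,0,flip),phi,beta)[1][:,2].round(2))
E
python3 plan2.py
```

```text
0 90 -30 tcp@stand [0.712 0.171 0.278] tx [-0.5  -0.02 -0.87] tz [-0.87 -0.04  0.5 ]
   stand 50.8 [ 25.  41.  19. -11. -96.  69.] [  29.   26.   21.  -14. -112.   62.]
   plug 36.4 h.06 [  2.   6. -17.  -7. -58.  57.] t0 [  0.  12. -16.  -8. -53.  59.] t80 [-23.   7. -22. -58. -39.  45.] tz [-0.82  0.57 -0.06]
0 270 30 tcp@stand [0.712 0.171 0.278] tx [-0.5  -0.02 -0.87] tz [ 0.87  0.04 -0.5 ]
   stand 50.8 [  25.   41.   19.  -11.  -96. -111.] [  29.   26.   21.  -14. -112. -118.]
   plug 36.4 h.06 [   2.    6.  -17.   -7.  -58. -123.] t0 [   0.   12.  -16.   -8.  -53. -121.] t80 [ -23.    7.  -22.  -58.  -39. -135.] tz [ 0.82 -0.57  0.06]
180 90 30 tcp@stand [0.554 0.164 0.278] tx [ 0.5   0.02 -0.87] tz [-0.87 -0.04 -0.5 ]
   plug 36.4 h.06 [   2.    6.  -17.   -7.  -58. -123.] t0 [   0.   12.  -16.   -8.  -53. -121.] t80 [ -23.    7.  -22.  -58.  -39. -135.] tz [ 0.82 -0.57  0.06]
180 270 -30 tcp@stand [0.554 0.164 0.278] tx [ 0.5   0.02 -0.87] tz [0.87 0.04 0.5 ]
   plug 36.4 h.06 [  2.   6. -17.  -7. -58.  57.] t0 [  0.  12. -16.  -8. -53.  59.] t80 [-23.   7. -22. -58. -39.  4
[... 1056 characters left out ...]
   plug 11.9 h.06 [ 24.   5. -45.  47. -55.  76.] t0 [ 19.  11. -46.  54. -48.  71.] t80 [  3.  12. -18.  -2. -54.  62.] tz [-0.75 -0.61  0.26]
0 180 -30 tcp@stand [0.63  0.247 0.278] tx [ 0.02 -0.5  -0.87] tz [ 0.04 -0.87  0.5 ]
   stand 36.3 [ 43.  31. -13.  24. -69. 126.] [ 50.  16.  -7.  20. -90. 128.]
   plug 11.9 h.06 [ 24.   5. -45.  47. -55.  76.] t0 [ 19.  11. -46.  54. -48.  71.] t80 [  3.  12. -18.  -2. -54.  62.] tz [-0.75 -0.61  0.26]
180 180 30 tcp@stand [0.636 0.088 0.278] tx [-0.02  0.5  -0.87] tz [ 0.04 -0.87 -0.5 ]
   plug 11.9 h.06 [  24.    5.  -45.   47.  -55. -104.] t0 [  19.   11.  -46.   54.  -48. -109.] t80 [   3.   12.  -18.   -2.  -54. -118.] tz [ 0.75  0.61 -0.26]
```

The grasp with pads on the key's y flats, tilted 30° and leaning back over the stand, has wide margins at both places. I'll re-park the key and regrasp it that way. First I check clearances behind the stand and the way back.

Run:
```python
from plan import *
from go import to
s=np.load('pics/w1.npz');Pc=cloud(s,s['T']).reshape(-1,3)
for f in('scene2','side2'):
    s=np.load(f'pics/{f}.npz');Pc=np.vstack([Pc,cloud(s,s['T']).reshape(-1,3)])
for x0 in np.arange(.6,.9,.04):
    print(round(x0,2),[round(float(np.percentile(q[:,2],99)),3) if len(q:=Pc[(Pc[:,0]>x0)&(Pc[:,0]<x0+.04)&(Pc[:,1]>y0)&(Pc[:,1]<y0+.04)&(Pc[:,2]<.21)])>5 else None for y0 in np.arange(.04,.32,.04)])
p,Rt=toolpose(*keystand(.09,.12),0,0);print(p);to(p,Rt)
```

```text
0.6 [0.002, 0.003, 0.177, 0.179, 0.105, 0.003, 0.003, 0.017]
0.64 [0.003, 0.009, 0.176, 0.177, 0.101, 0.002, 0.003, 0.017]
0.68 [0.003, 0.009, 0.102, 0.102, 0.1, 0.003, 0.002, 0.003]
0.72 [0.003, 0.078, 0.13, 0.003, 0.002, 0.003, 0.002, 0.076]
0.76 [0.003, 0.128, 0.131, 0.002, 0.002, 0.002, 0.002, 0.107]
0.8 [0.091, 0.092, 0.092, 0.092, 0.091, 0.091, 0.091, 0.002]
0.84 [0.092, 0.092, 0.092, 0.092, 0.092, 0.092, 0.091, 0.002]
0.88 [0.092, 0.092, 0.092, 0.092, 0.092, 0.092, 0.091, 0.003]
[0.54345 0.17659 0.4195 ]
now [ 0.4687 -0.1079  0.3898] shift mm (tool axes) [-31.4  97.  277.5] turn deg [-38.85   0.36  36.26] J [  3.6  -7.3 -56.6  60.1 -13.7 -97.1] F [-0.3  0.7 -2.9] M [0.84 2.56 0.04] open 0.0257 t 11.45
```

```bash
python3 -m inch '[-0.02,0.01,0.02,0,0,0,0.015, -0.02,0.01,0.03,-6.5,0,6,0.015, -0.01,0.01,0.04,-6.5,0,6,0.015, 0,0.01,0.04,-6.5,0,6,0.015, 0,0.01,0.04,-6.5,0,6,0.015, 0,0,0.03,-6.5,0,6,0.015, 0,0,0,-6,0,6,0.015, 0,0,0,0,0,0,0.015]'
python3 - <<'E'
from plan import *
from go import to
p,Rt=toolpose(*keystand(.09,.12),0,0);print(p);to(p,Rt)
E
```

```text
clock: 12.45
tool_pos: [0.4944, 0.1081, 0.4399]
orientation: [-45.8, 87.7, 46.1]
force: [0.5, -0.9, -3.2]
opening: 0.0258
[0.54345 0.17659 0.4195 ]
now [0.4944 0.1081 0.4399] shift mm (tool axes) [ 23.7 -50.7  66.2] turn deg [-0.45  1.61  1.67] J [ 34.4   2.5 -17.5  -0.5 -67.7 -32.3] F [ 0.5 -0.9 -3.2] M [-0.21 -0.04 -0.04] open 0.0258 t 12.45
```

```bash
python3 -m inch '[0.012,-0.025,0.033,-0.4,1.6,1.6,0.015, 0.012,-0.025,0.033,0,0,0,0.015, 0.04,0,0,0,0,0,0.015, 0.04,0,0,0,0,0,0.015, 0.02,0,0,0,0,0,0.015, 0,0,0,0,0,0,0.015, 0,0,0,0,0,0,0.015]'
python3 - <<'E'
from plan import *
from go import to
p,Rt=toolpose(*keystand(.09,.010),0,0);print(p);to(p,Rt)
E
python3 snap.py w9 wrist
```

```text
clock: 13.32
tool_pos: [0.5471, 0.184, 0.3197]
orientation: [-56.4, 88.3, 35.2]
force: [0.2, -0.3, -2.2]
opening: 0.026
[0.54345 0.17659 0.3095 ]
now [0.5471 0.184  0.3197] shift mm (tool axes) [10.   4.1 -7.5] turn deg [-0.79  0.93  1.41] J [ 38.   14.9 -19.3   0.1 -54.1 -36.5] F [ 0.2 -0.3 -2.2] M [-0.08  0.1  -0.01] open 0.026 t 13.32
13.325 [0.5471 0.184  0.3197] [[0.0241, -0.9993, -0.0275], [0.017, -0.0271, 0.9995], [-0.9996, -0.0246, 0.0163]] [ 38.02  14.93 -19.31   0.1  -54.07 -36.52] [ 0.23 -0.35 -2.21] [-0.076  0.099 -0.007] 0.025998582945747223
```

View pics/w9.png

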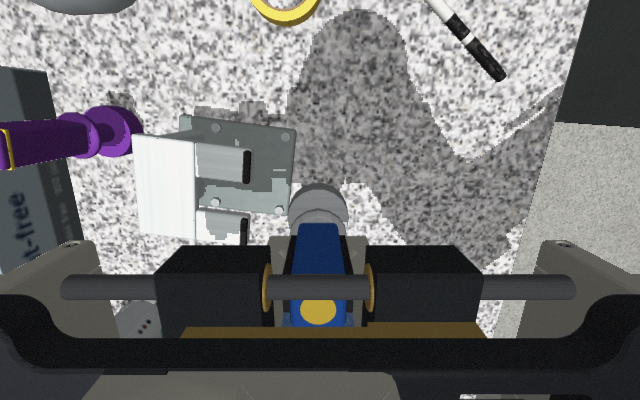

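The key is still square in the grip, with the collar at (318,205) in front of the notch. I'll level it and then slide in.

```bash
python3 -m inch '[0.009,0.004,-0.0075,-0.8,0.9,1.4,0.015, 0,0,0,0,0,0,0.015, 0,0,0,0,0,0,0.015]'
python3 - <<'E'
from plan import *
from go import to
p,Rt=toolpose(*keystand(.09,.010),0,0);print(p);to(p,Rt)
E
```

```text
clock: 13.75
tool_pos: [0.5437, 0.1761, 0.3122]
orientation: [-50.1, 89.8, 42.3]
force: [0.4, 0.6, -4.0]
opening: 0.0261
[0.54345 0.17659 0.3095 ]
now [0.5437 0.1761 0.3122] shift mm (tool axes) [2.7 0.2 0.5] turn deg [0.03 0.11 0.13] J [ 37.6  15.3 -19.9  -0.  -54.7 -35.2] F [ 0.4  0.6 -4. ] M [-0.01  0.01 -0.03] open 0.0261 t 13.75
```

```bash
python3 -m inch '[0.002,-0.005,0,0,0.1,0.1,0.015, 0,-0.015,-0.0016,0,0,0,0.015, 0,-0.015,-0.0021,0,0,0,0.015, 0,-0.012,-0.0017,0,0,0,0.015, 0,0,0,0,0,0,0.015]'
python3 - <<'E'
from plan import *
from go import to
p,Rt=toolpose(*keystand(.0,.010),0,0);print(p);to(p,Rt)
E
```

```text
clock: 14.38
tool_pos: [0.5955, 0.1725, 0.3102]
orientation: [-78.8, 89.9, 13.6]
force: [-0.7, 0.2, -4.5]
opening: 0.026
[0.633  0.1675 0.3095]
now [0.5955 0.1725 0.3102] shift mm (tool axes) [  0.7 -37.2  -6.6] turn deg [0.01 0.02 0.09] J [ 34.2  19.6 -13.8   0.  -56.5 -31.8] F [-0.7  0.2 -4.5] M [-0.05  0.06  0.05] open 0.026 t 14.38
```

```bash
python3 -m inch '[0,-0.011,-0.0025,0,0,0,0.015, 0,-0.011,-0.0018,0,0,0,0.015, 0,-0.010,-0.0014,0,0,0,0.015, 0,0,0,0,0,0,0.015, 0,0,0,0,0,0,0.015]'
python3 - <<'E'
from plan import *
from go import to
p,Rt=toolpose(*keystand(.0,.0),0,0);print(p);to(p,Rt)
E
```

```text
clock: 15.0
tool_pos: [0.6301, 0.1676, 0.3097]
orientation: [-92.0, 90.0, 0.3]
force: [0.0, -1.1, -3.8]
opening: 0.0259
[0.633  0.1675 0.2995]
now [0.6301 0.1676 0.3097] shift mm (tool axes) [10.2 -2.9 -0.2] turn deg [-0.02 -0.    0.04] J [ 32.   22.4  -9.5   0.  -58.  -29.7] F [ 0.  -1.1 -3.8] M [-0.05  0.01  0.  ] open 0.0259 t 15.0
```

```bash
python3 -m inch '[0.004,-0.0029,0,0,0,0,0.015, 0.004,0,0,0,0,0,0.015, 0.001,0,0,0,0,0,0.015, 0,0,0,0,0,0,0.015, 0,0,0,0,0,0,0.015]'
python3 - <<'E'
from plan import *
from go import to
p,Rt=toolpose(*keystand(.0,.0),0,0);print(p);to(p,Rt)
E
```

```text
clock: 15.62
tool_pos: [0.6325, 0.1679, 0.3006]
orientation: [-85.2, 89.9, 7.2]
force: [0.8, -0.5, -2.9]
opening: 0.0261
[0.633  0.1675 0.2995]
now [0.6325 0.1679 0.3006] shift mm (tool axes) [ 1.1 -0.5 -0.5] turn deg [0.03 0.   0.05] J [ 31.9  23.1  -9.8   0.  -57.1 -29.5] F [ 0.8 -0.5 -2.9] M [-0.03  0.03 -0.03] open 0.0261 t 15.62
```

```bash
python3 -m inch '[0.0008,-0.0003,0,0,0,0,0.015, 0,0,0,0,0,0,0.015, 0,0,0,0,0,0,0.03, 0,0,0,0,0,0,0.06, 0,0,0,0,0,0,0.06, 0,0,0,0,0,0,0.06, -0.03,0,0,0,0,0,0.06, -0.04,0,0,0,0,0,0.06, -0.04,0,0,0,0,0,0.06, 0,0,0,0,0,0,0.06]'
python3 snap.py w10 wrist
python3 - <<'E'
from plan import *
from go import to
from h import *
s=np.load('pics/w10.npz');c=s['color'];h=cv2.cvtColor(c,cv2.COLOR_RGB2HSV)
y=(cv2.inRange(h,(18,120,80),(35,255,255))>0);y[:, :290]=0;y[:,345:]=0;y[:185]=0;y[260:]=0
yy=np.argwhere(y).mean(0);print('key top',onplane(s,s['T'],yy[1],yy[0],.176),y.sum())
cv2.imwrite('pics/w10z.png',cv2.resize(cv2.cvtColor(c[130:300,210:430],cv2.COLOR_RGB2BGR),None,fx=3.4,fy=3.4,interpolation=cv2.INTER_CUBIC))
p,Rt=toolpose(*keystand(),90,-30);p=p-Rt[:,0]*.11;print(p);to(p,Rt)
E
```

```text
clock: 16.88
tool_pos: [0.6332, 0.168, 0.4145]
orientation: [-90.4, 89.8, 2.1]
force: [0.2, 0.6, -0.5]
opening: 0.0599
16.875 [0.6332 0.168  0.4145] [[0.0033, -0.9991, -0.0423], [0.0001, -0.0423, 0.9991], [-1.0, -0.0033, -0.0]] [ 31.91  18.31  -1.33   0.1  -70.19 -29.52] [ 0.19  0.64 -0.49] [ 0.038  0.045 -0.021] 0.059881862887675684
key top [0.63266891 0.1678565  0.176     ] 271
[0.76738592 0.17303846 0.37346083]
now [0.6327 0.1679 0.4123] shift mm (tool axes) [  38.8 -134.8   -0.5] turn deg [-87.72 -23.56  23.48] J [ 31.9  18.4  -1.5   0.  -70.1 -29.5] F [ 0.1  0.2 -0.5] M [-0.01  0.04  0.02] open 0.0601 t 16.93
```

View pics/w10z.png

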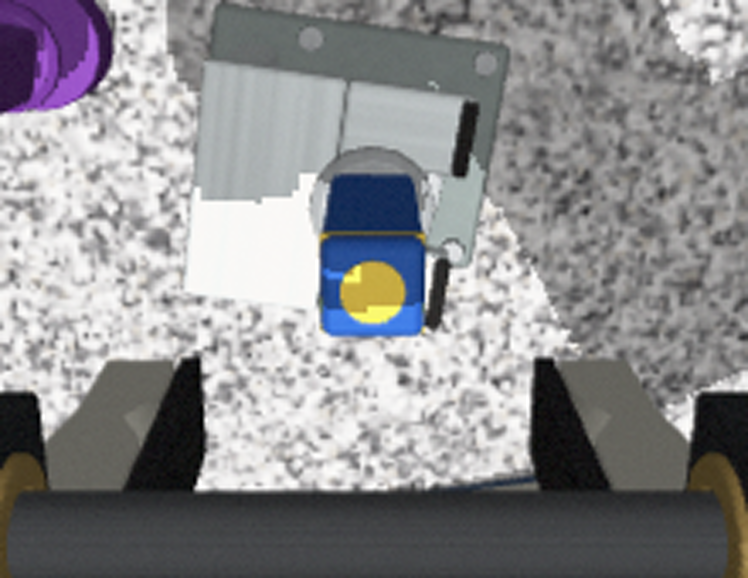

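The key is parked well, with its top at (0.6327, 0.1679). Now I rotate to the tilted grasp pose.

```bash
python3 -m inch '[0,-0.03,0,-9.3,-2.5,2.5,0.06, 0,0,0,-9.3,-2.5,2.5,0.06, 0,0,0,-9.3,-2.5,2.5,0.06, 0,0,0,-9.3,-2.5,2.5,0.06, 0,0,0,-9.3,-2.5,2.5,0.06, 0,0,0,-9.3,-2.5,2.5,0.06, 0,0,0,-9.3,-2.5,2.5,0.06, 0,0,0,-9.3,-2.5,2.5,0.06, 0,0,0,-9.3,-2.5,2.5,0.06, 0,0,0,0,0,0,0.06]'
python3 - <<'E'
from plan import *
from go import to
p,Rt=toolpose(*keystand(),90,-30);p=p-Rt[:,0]*.11;print(p);to(p,Rt)
E
```

```text
clock: 18.18
tool_pos: [0.6617, 0.169, 0.3977]
orientation: [1.1, 59.2, -178.2]
force: [-0.4, 0.8, -0.1]
opening: 0.0597
[0.76738592 0.17303846 0.37346083]
now [0.6617 0.169  0.3977] shift mm (tool axes) [ -33.3   -2.7 -103.2] turn deg [-1.59  0.82  0.25] J [  26.5   31.8   19.4  -12.8 -105.7   63.8] F [-0.4  0.8 -0.1] M [-0.07 -1.76 -0.03] open 0.0597 t 18.18
```

```bash
sed -i 's/park=np.array(\[.633,.1675,.0475\])/park=np.array([.6327,.1678,.048])/' plan.py
python3 -m inch '[-0.017,-0.001,-0.05,-1.6,0.8,0.2,0.06, -0.016,-0.001,-0.045,0,0,0,0.06, 0,0,0,0,0,0,0.06, 0,0,0,0,0,0,0.06]'
python3 snap.py w11 wrist
python3 - <<'E'
from plan import *
from go import to
p,Rt=toolpose(*keystand(),90,-30);to(p,Rt)
E
```

```text
clock: 18.68
tool_pos: [0.7622, 0.1737, 0.3742]
orientation: [0.5, 60.0, -178.0]
force: [0.9, -0.7, 0.4]
opening: 0.06
18.675 [0.7622 0.1737 0.3742] [[-0.4995, 0.027, -0.8659], [-0.0175, -0.9996, -0.0211], [-0.8661, 0.0046, 0.4998]] [  23.95   42.28   35.02  -11.5  -110.51   66.16] [ 0.95 -0.7   0.38] [-0.109 -1.555 -0.037] 0.060005848597128125
now [0.7619 0.1737 0.3739] shift mm (tool axes) [107.4   0.9  -4.5] turn deg [-0.82  0.03  0.18] J [  24.    42.3   35.   -11.5 -110.5   66.2] F [-0.3 -0.9 -1.1] M [-0.03 -1.56  0.01] open 0.06 t 18.73
```

View pics/w11.png

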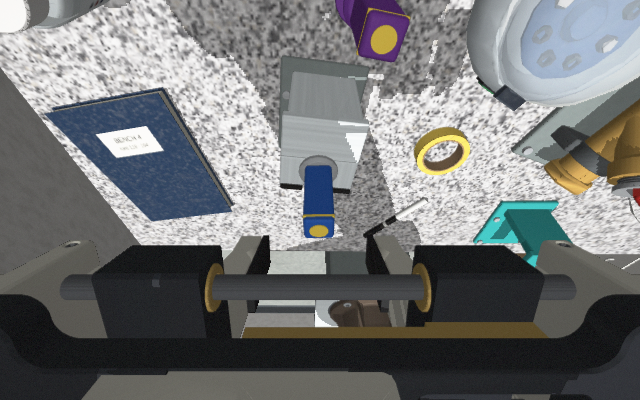

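The tilted view shows the key at (319,205), centred between the fingers, with the purple key clear at (385,40). Approaching.

```bash
python3 -m inch '[0,0.0009,-0.0045,-0.8,0,0.2,0.06, 0.03,0,0,0,0,0,0.06, 0.03,0,0,0,0,0,0.06, 0.02,0,0,0,0,0,0.06, 0.01,0,0,0,0,0,0.06, 0,0,0,0,0,0,0.06, 0,0,0,0,0,0,0.06]'
python3 - <<'E'
from plan import *
from go import to
p,Rt=toolpose(*keystand(),90,-30);to(p,Rt)
E
```

```text
clock: 19.6
tool_pos: [0.7181, 0.1711, 0.3]
orientation: [-0.3, 60.7, -177.8]
force: [0.6, -0.4, 1.0]
opening: 0.06
now [0.7181 0.1711 0.3   ] shift mm (tool axes) [21.4 -0.2 -5.2] turn deg [ 0.15 -0.65  0.09] J [ 25.1  40.   21.  -11.1 -98.3  68.4] F [ 0.6 -0.4  1. ] M [-0.08 -1.65  0.  ] open 0.06 t 19.6
```

```bash
python3 -m inch '[0.010,0,-0.005,0.1,-0.6,0.1,0.06, 0.009,0,0,0,0,0,0.06, 0,0,0,0,0,0,0.06, 0,0,0,0,0,0,0.06]'
python3 - <<'E'
from plan import *
from go import to
p,Rt=toolpose(*keystand(),90,-30);to(p,Rt)
E
```

```text
clock: 20.1
tool_pos: [0.7134, 0.1708, 0.2801]
orientation: [-0.0, 60.1, -177.6]
force: [0.5, -0.0, 0.6]
opening: 0.0599
now [0.7134 0.1708 0.2801] shift mm (tool axes) [ 1.8 -0.3  0.4] turn deg [ 0.03 -0.07  0.  ] J [ 25.2  40.6  19.4 -11.3 -96.6  68.6] F [ 0.5 -0.   0.6] M [-0.02 -1.63 -0.04] open 0.0599 t 20.1
```

```bash
python3 -m inch '[0.0018,-0.0002,0.0002,0,0,0,0.04, 0,0,0,0,0,0,0.02, 0,0,0,0,0,0,0.015, 0,0,0,0,0,0,0.015, 0,0,0,0,0,0,0.015, 0,0,0,0,0,0,0.015]'
python3 - <<'E'
from plan import *
from go import to
p,Rt=toolpose(*keystand(),90,-30);to(p,Rt)
T=tool(ctrl.get_obs());np.save('grasp.npy',T);g=T[:3,3]+.159*T[:3,0];print('grasp pt',g,'beta',np.degrees(np.arcsin(T[0,0])))
E
python3 snap.py w12 wrist
```

```text
clock: 20.85
tool_pos: [0.7125, 0.1712, 0.2791]
orientation: [-0.1, 60.1, -177.7]
force: [0.3, 0.1, -0.6]
opening: 0.0258
now [0.7125 0.1712 0.2791] shift mm (tool axes) [0.5 0.1 0.1] turn deg [ 0.04 -0.13  0.03] J [ 25.3  40.5  19.2 -11.3 -96.4  68.6] F [ 0.3  0.1 -0.6] M [-0.02 -1.64 -0.01] open 0.0258 t 20.85
grasp pt [0.63332793 0.16797133 0.14121042] beta -29.845270647869008
20.85 [0.7125 0.1712 0.2791] [[-0.4977, 0.0416, -0.8664], [-0.0201, -0.9991, -0.0365], [-0.8671, -0.0008, 0.4981]] [ 25.26  40.52  19.18 -11.27 -96.41  68.65] [ 0.26  0.14 -0.65] [-0.019 -1.636 -0.011] 0.02575475861380788
```

View pics/w12.png

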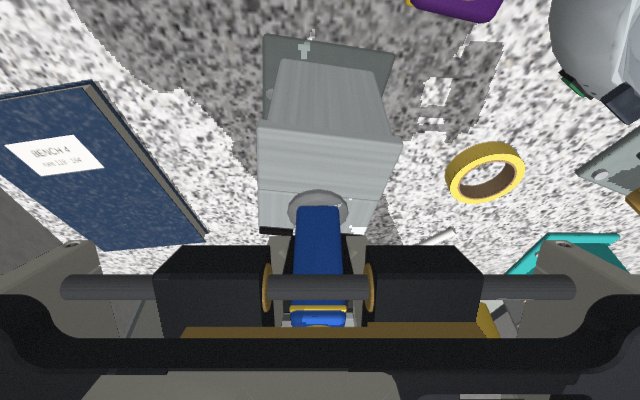

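Gripped at 26 mm with a 30° tilt. I'll store the key-in-tool transform, then lift 10 mm and slide out.

```bash
cat > hand.py <<'E'
from plan import *
T0=np.load('grasp.npy')
yw=np.arctan2(T0[0,1],-T0[1,1])
Kw=np.eye(4);Kw[:3,:3]=R.from_rotvec([0,0,-yw if False else np.arctan2(-(-T0[0,1]),-T0[1,1])]).as_matrix()
ky=-T0[:3,1].copy();ky[2]=0;ky/=np.linalg.norm(ky);kz=np.array([0,0,1.]);Kw[:3,:3]=np.stack([np.cross(ky,kz),ky,kz],1)
K0=np.array([.6327,.1678,.048]);
# centre in tool y
K0=K0-T0[:3,1]*((K0+[0,0,.093]-T0[:3,3])@T0[:3,1])
Kw[:3,3]=K0
X=np.linalg.inv(T0)@Kw   # key in tool
def target(ko,Rk):
    K=np.eye(4);K[:3,:3]=Rk;K[:3,3]=ko;M=K@np.linalg.inv(X);return M[:3,3],M[:3,:3]
def keynow(): 
    return tool(ctrl.get_obs())@X
E
python3 -c "
from hand import *
print(Kw.round(4),X.round(4))"
python3 -m inch '[-0.0044,0,0.0025,0,0,0,0.015, -0.0044,0,0.0025,0,0,0,0.015, 0,0,0,0,0,0,0.015, 0,0,0,0,0,0,0.015]'
python3 -c "
from hand import *
from go import to
print(keynow()[:3,3]);to(*target(K0+[0,0,.01],Kw[:3,:3]))"
```

```text
[[ 0.9991 -0.0416  0.      0.6327]
 [ 0.0416  0.9991  0.      0.1679]
 [-0.      0.      1.      0.048 ]
 [ 0.      0.      0.      1.    ]] [[-4.981e-01  7.000e-04 -8.671e-01  2.401e-01]
 [-0.000e+00 -1.000e+00 -8.000e-04  1.000e-04]
 [-8.671e-01 -4.000e-04  4.981e-01 -4.590e-02]
 [ 0.000e+00  0.000e+00  0.000e+00  1.000e+00]]
clock: 21.4
tool_pos: [0.7124, 0.1712, 0.2887]
orientation: [-0.1, 60.1, -177.7]
force: [0.6, -0.1, -3.7]
opening: 0.0262
[0.63246878 0.16804379 0.05766826]
now [0.7124 0.1712 0.2887] shift mm (tool axes) [-0.4  0.   0.2] turn deg [-0.02  0.05  0.02] J [ 25.3  40.1  19.7 -11.3 -97.4  68.4] F [ 0.6 -0.1 -3.7] M [-0.03 -2.23  0.01] open 0.0262 t 21.4
```

```bash
python3 -m inch '[0.005,-0.0014,0.0086,0,0,0,0.015, 0.0074,-0.0021,0.0129,0,0,0,0.015, 0.01,-0.0028,0.0172,0,0,0,0.015, 0.01,-0.0028,0.0172,0,0,0,0.015, 0.01,-0.0028,0.0172,0,0,0,0.015, 0,0,0,0,0,0,0.015, 0,0,0,0,0,0,0.015]'
python3 -c "
from hand import *
from go import to
print(keynow()[:3,3]);to(*target(K0+[-.09*.995,.09*.101,.01],Kw[:3,:3]))
to(*target(*keyplug(.06,0)))"
```

```text
clock: 22.28
tool_pos: [0.6214, 0.1799, 0.2879]
orientation: [-0.1, 60.0, -177.7]
force: [0.1, -0.0, -3.8]
opening: 0.0261
[0.54113315 0.17677001 0.05702315]
now [0.6214 0.1799 0.2879] shift mm (tool axes) [-1.8 -0.3 -0.7] turn deg [-0.01  0.13  0.03] J [ 28.8  32.6   6.2 -12.9 -90.9  66.5] F [ 0.1 -0.  -3.8] M [-0.06 -2.31 -0.01] open 0.0261 t 22.27
now [0.6214 0.1799 0.2879] shift mm (tool axes) [-38.3 330.1 158.2] turn deg [ 34.12  35.84 -18.28] J [ 28.8  32.6   6.2 -12.9 -90.9  66.5] F [ 0.1 -0.  -3.8] M [-0.06 -2.31 -0.01] open 0.0261 t 22.27
```

```bash
python3 -m inch '[-0.035,0,0.02,0,0,0,0.015, -0.035,0.01,0.02,0,0,0,0.015, -0.035,0.03,0.02,0,0,0,0.015, 0,0.05,0,6.5,6.8,-3.5,0.015, 0,0.05,0,6.5,6.8,-3.5,0.015, 0,0.05,0,6.5,6.8,-3.5,0.015, 0,0.04,0,6.5,6.8,-3.5,0.015, 0,0.02,0,6.5,6.8,-3.5,0.015, 0,0,0,0,0,0,0.015, 0,0,0,0,0,0,0.015]'
python3 -c "
from hand import *
from go import to
print(keynow()[:3,3])
to(*target(*keyplug(.06,0)))"
```

```text
clock: 23.52
tool_pos: [0.5877, -0.0724, 0.4043]
orientation: [-106.1, 80.0, 39.6]
force: [-0.1, 0.2, -4.0]
opening: 0.0258
[ 0.65750755 -0.07183086  0.16996787]
now [ 0.5877 -0.0724  0.4043] shift mm (tool axes) [-14.2 107.   11.5] turn deg [ 0.49  1.06 -0.69] J [ 10.   10.7 -10.9  -5.7 -59.8  48.2] F [-0.1  0.2 -4. ] M [-0.5   0.77 -0.  ] open 0.0258 t 23.52
```

```bash
python3 -m inch '[-0.014,0.03,0.011,0.5,1,-0.7,0.015, 0,0.04,0,0,0,0,0.015, 0,0.025,0,0,0,0,0.015, 0,0,0,0,0,0,0.015, 0,0,0,0,0,0,0.015]'
python3 -c "
from hand import *
from go import to
print(keynow()[:3,3])
to(*target(*keyplug(.05,0)))"
python3 snap.py w13 wrist; python3 snap.py sc13 scene; python3 snap.py sd13 side
```

```text
clock: 24.15
tool_pos: [0.5269, -0.1431, 0.3993]
orientation: [-107.7, 79.5, 38.1]
force: [0.8, 0.2, -3.6]
opening: 0.0259
[ 0.59899494 -0.1420501   0.16572616]
now [ 0.5269 -0.1431  0.3993] shift mm (tool axes) [ 5.4 14.9 -3.9] turn deg [ 0.57  0.65 -0.28] J [  2.9   6.7 -15.9  -7.1 -58.9  56.1] F [ 0.8  0.2 -3.6] M [-0.56  0.76  0.02] open 0.0259 t 24.15
24.15 [ 0.5269 -0.1431  0.3993] [[0.1433, -0.5497, -0.823], [0.1125, -0.8171, 0.5654], [-0.9833, -0.1736, -0.0553]] [  2.88   6.73 -15.93  -7.05 -58.93  56.11] [ 0.81  0.18 -3.58] [-0.556  0.765  0.022] 0.025853730549163966
24.2 [ 0.5269 -0.143   0.3992] [[0.1432, -0.5496, -0.8231], [0.1125, -0.8172, 0.5652], [-0.9833, -0.1735, -0.0552]] [  2.89   6.74 -15.93  -7.05 -58.92  56.11] [ 0.35 -0.05 -3.25] [-0.531  0.812  0.011] 0.02591088738134202
24.25 [ 0.5268 -0.1429  0.3992] [[0.1435, -0.5496, -0.823], [0.1125, -0.8172, 0.5653], [-0.9832, -0.1737, -0.0555]] [  2.9    6.72 -15.95  -7.05 -58.9   56.1 ] [ 0.65 -0.26 -2.35] [-0.546  0.865  0.039] 0.025951246831355308
```

View pics/w13.png

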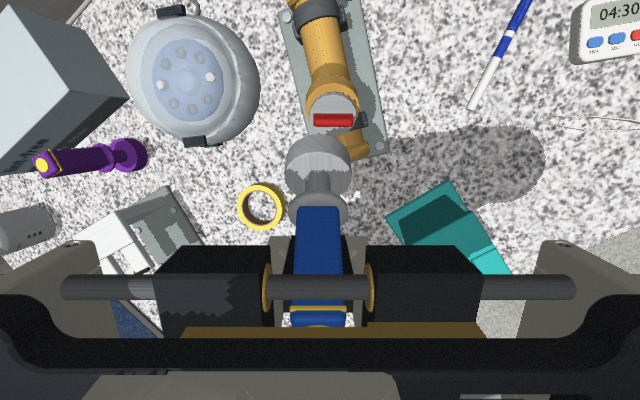

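```bash
python3 -c "
from h import *
from hand import *
a=[]
for n in('sc13','sd13'):
    s=np.load(f'pics/{n}.npz');c=s['color'];K=s['K'];q=np.linalg.inv(s['T'])@np.array([.62,-.16,.16,1]);u=int(K[0,0]*q[0]/-q[2]+K[0,2]);v=int(K[1,1]*q[1]/q[2]+K[1,2]);print(n,u,v)
    a.append(cv2.resize(cv2.cvtColor(c[v-50:v+50,u-40:u+40],cv2.COLOR_RGB2BGR),None,fx=5,fy=5,interpolation=cv2.INTER_CUBIC))
cv2.imwrite('pics/both13.png',np.hstack(a))"
```

```text
sc13 390 199
sd13 338 162
```

View pics/both13.png

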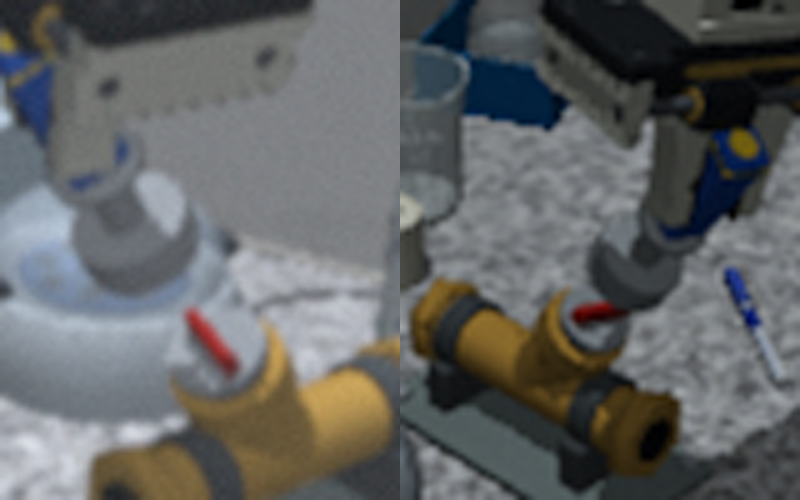

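The wrist view shows the socket at about (318,165) and the red bar at (333,120), already parallel to the jaw axis. From this same picture I'll measure the socket axis in the hand and the seat again.

```bash
cat > sock.py <<'E'
from hand import *
import sys
def sock(fn):
    s=np.load(fn);Pc=cloud(s,s['T']);Ki=np.linalg.inv(s['tool']@X);Q=Pc@Ki[:3,:3].T+Ki[:3,3]
    out=[]
    for nm,zl,zh,r in (('socket',.003,.019,.025),('neck',.026,.048,.009)):
        rr=np.hypot(Q[...,0],Q[...,1]);m=(Q[...,2]>zl)&(Q[...,2]<zh)&(rr<r+.006)&(rr>r-.006);q=Q[m]
        f=lambda p:np.hypot(q[:,0]-p[0],q[:,1]-p[1])-r
        k=least_squares(f,[0,0],loss='soft_l1',f_scale=.0005);print(fn,nm,m.sum(),'offset mm',(k.x*1000).round(2),'rms',(np.sqrt((f(k.x)**2).mean())*1000).round(2))
    m=(Q[...,2]>.018)&(Q[...,2]<.026)&(np.hypot(Q[...,0],Q[...,1])<.023)&(np.hypot(Q[...,0],Q[...,1])>.013);print('shoulder z',m.sum(),np.median(Q[m][:,2]) if m.any() else None)
    hs=Q[(abs(Q[...,1])<.011)&(Q[...,2]>.060)&(Q[...,2]<.09)&(Q[...,0]>.005)&(Q[...,0]<.02)];print('handle +x face',len(hs),np.median(hs[:,0]) if len(hs) else '', np.polyfit(hs[:,2],hs[:,0],1) if len(hs)>10 else '')
if __name__=='__main__': sock(sys.argv[1])
E
python3 sock.py pics/w13.npz; python3 plug2.py pics/w13.npz -19.5
```

```text
pics/w13.npz socket 839 offset mm [ 0.16 -0.41] rms 0.33
pics/w13.npz neck 375 offset mm [ 0.44 -0.44] rms 0.37
shoulder z 1247 0.022460800397270858
handle +x face 1565 0.013598889840030437 [0.0067043  0.01309774]
plane off std 0.0006042181292445269 n 781
bar rect mm ((-3.623741388320923, 0.3343505859375), (34.26746368408203, 12.143738746643066), 72.52349853515625)
bar dir in seat plane, deg from ey: 18.559212198695395 mean [-0.00331756  0.00028588]
circle n 143 rms 0.000737188425509609
seat [ 0.6246 -0.1662  0.118 ] a [-0.5407  0.1915  0.8192]
bar dir world [0.5622 0.8066 0.1826] bar centre from circle mm [ 2.06 -1.09]
```

The seat repeats within 0.3 mm, and the socket axis in the hand is only 0.3–0.45 mm off. I'll update the model and move to 30 mm above the seat.

```bash
cat >> hand.py <<'E'
D=np.eye(4);D[:3,3]=[.0003,-.0004,.0004];X=X@D
E
sed -i "s/^bw=.*/bw=np.array([.56,.8087,.1805]);bw-=a*(a@bw);bw\/=np.linalg.norm(bw)/;s/^seat=.*/seat=np.array([.6245,-.1663,.118])/" plugpose.py
cat > st.py <<'E'
import sys
from hand import *
from go import to
h,t=float(sys.argv[1])/1000,float(sys.argv[2])
k=keynow();d=k[:3,3]-pp.seat;sx=d@pp.a
kz=k[:3,2];ky=k[:3,1];pa=R.from_matrix(np.stack([np.cross(pp.bw,pp.a),pp.bw,pp.a],1))
rel=pa.inv().apply(d)*1000
print('rim in bar frame mm (x across,y along,z up)',rel.round(2),'tilt deg',np.degrees(pa.inv().apply(np.cross(pp.a,kz))).round(2),'clockwise turn',np.degrees(np.arctan2(ky@np.cross(pp.bw,pp.a),ky@pp.bw)).round(2))
to(*target(*keyplug(h,t)))
E
python3 st.py 30 0
```

```text
rim in bar frame mm (x across,y along,z up) [-3.33 13.62 57.98] tilt deg [0.05 0.63 0.  ] clockwise turn -0.85
now [ 0.5267 -0.1429  0.3993] shift mm (tool axes) [ 23.   14.7 -14.2] turn deg [ 0.77  0.63 -0.38] J [  2.9   6.7 -16.   -7.  -58.9  56.1] F [-0.7  0.2 -4.4] M [-0.55  0.87 -0.01] open 0.026 t 24.3
```

```bash
python3 -m inch '[0,0.0147,-0.003,0.8,0.6,-0.4,0.015, 0.012,0,-0.0055,0,0,0,0.015, 0.01,0,-0.0055,0,0,0,0.015, 0,0,0,0,0,0,0.015, 0,0,0,0,0,0,0.015]'
python3 st.py 16 0
```

```text
clock: 24.92
tool_pos: [0.5346, -0.1609, 0.3739]
orientation: [-109.1, 78.9, 35.9]
force: [0.2, 0.9, -4.4]
opening: 0.0261
rim in bar frame mm (x across,y along,z up) [-1.000e-02 -3.000e-02  2.869e+01] tilt deg [-0.    0.08 -0.  ] clockwise turn 0.01
now [ 0.5346 -0.1609  0.3739] shift mm (tool axes) [11.1 -0.  -6. ] turn deg [-0.01  0.08  0.  ] J [  0.8   9.  -16.6  -7.7 -55.6  58.1] F [ 0.2  0.9 -4.4] M [-0.55  0.89 -0.01] open 0.0261 t 24.93
```

```bash
python3 -m inch '[0.006,0,-0.0032,0,0.1,0,0.015, 0.005,0,-0.0028,0,0,0,0.015, 0,0,0,0,0,0,0.015, 0,0,0,0,0,0,0.015]'
python3 st.py 0 0; python3 snap.py w14 wrist; python3 snap.py sc14 scene; python3 snap.py sd14 side; python3 sock.py pics/w14.npz;python3 -c "
from h import *
a=[]
for n in('sc14','sd14'):
    s=np.load(f'pics/{n}.npz');c=s['color'];K=s['K'];q=np.linalg.inv(s['T'])@np.array([.62,-.16,.13,1]);u=int(K[0,0]*q[0]/-q[2]+K[0,2]);v=int(K[1,1]*q[1]/q[2]+K[1,2])
    a.append(cv2.resize(cv2.cvtColor(c[v-35:v+35,u-28:u+28],cv2.COLOR_RGB2BGR),None,fx=7,fy=7,interpolation=cv2.INTER_CUBIC))
cv2.imwrite('pics/both14.png',np.hstack(a))
c=np.load('pics/w14.npz')['color'];cv2.imwrite('pics/w14z.png',cv2.resize(cv2.cvtColor(c[70:230,230:410],cv2.COLOR_RGB2BGR),None,fx=3.7,fy=3.7,interpolation=cv2.INTER_CUBIC))"
```

```text
clock: 25.42
tool_pos: [0.5418, -0.1631, 0.3632]
orientation: [-109.8, 78.9, 35.2]
force: [-0.6, -0.1, -4.6]
opening: 0.0258
rim in bar frame mm (x across,y along,z up) [ 0.42  0.33 15.41] tilt deg [ 0.03 -0.05 -0.  ] clockwise turn -0.01
now [ 0.5418 -0.1631  0.3632] shift mm (tool axes) [13.5  0.3 -7.5] turn deg [ 0.02 -0.05  0.02] J [  0.5  10.2 -16.6  -7.8 -54.4  58.5] F [-0.6 -0.1 -4.6] M [-0.5   0.93 -0.01] open 0.0258 t 25.43
25.425 [ 0.5418 -0.1631  0.3632] [[0.1574, -0.5592, -0.814], [0.1113, -0.809, 0.5772], [-0.9812, -0.1814, -0.0652]] [  0.53  10.16 -16.56  -7.77 -54.35  58.51] [-0.65 -0.12 -4.57] [-0.496  0.934 -0.006] 0.025777451194163734
25.475 [ 0.5417 -0.1631  0.3632] [[0.1575, -0.5592, -0.814], [0.1113, -0.8089, 0.5773], [-0.9812, -0.1815, -0.0651]] [  0.53  10.16 -16.57  -7.77 -54.35  58.51] [ 1.07  0.01 -3.36] [-0.529  0.895  0.021] 0.026166073665517094
25.525 [ 0.5417 -0.1631  0.3632] [[0.1576, -0.5592, -0.8139], [0.1113, -0.8089, 0.5773], [-0.9812, -0.1816, -0.0652]] [  0.53  10.15 -16.57  -7.77 -54.35  58.51] [ 1.18 -0.83 -2.73] [-0.522  0.878  0.023] 0.025662648777039273
pics/w14.npz socket 827 offset mm [-0.17 -0.01] rms 0.33
pics/w14.npz neck 368 offset mm [ 0.17 -0.03] rms 0.35
shoulder z 1244 0.022073848600971335
handle +x face 1586 0.013291697187969298 [0.00337987 0.01303026]
```

View pics/w14z.png

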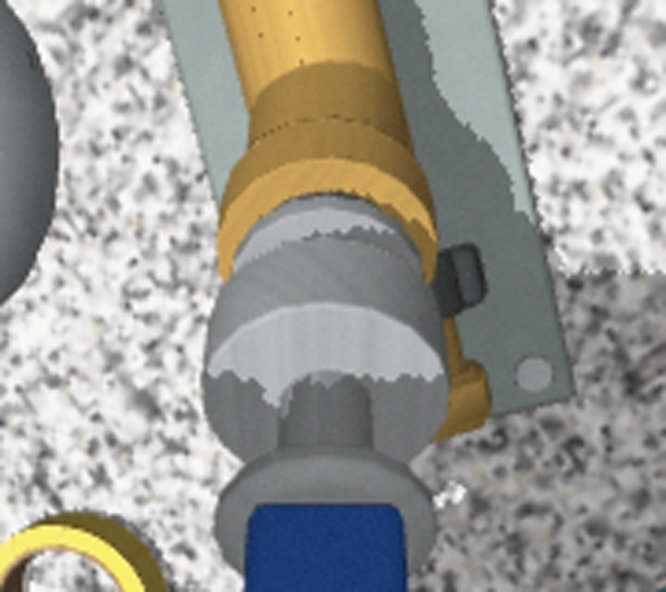

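View pics/both14.png

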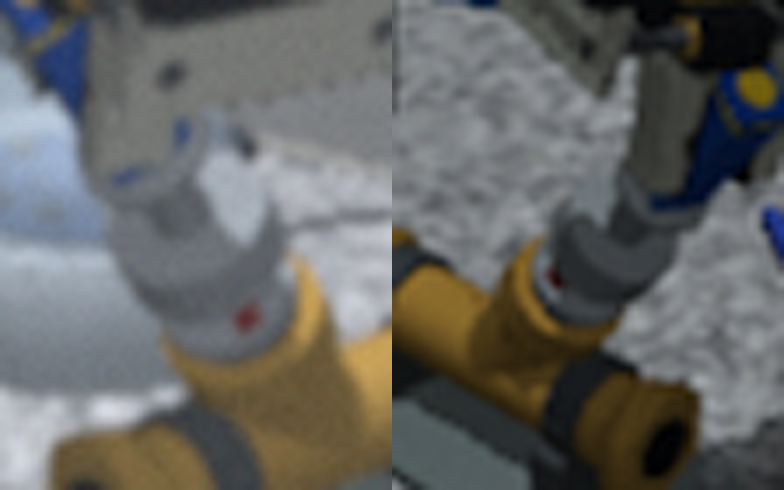

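Both views show the socket right over the bar, with the red just visible below the rim. Inserting slowly.

```bash
python3 -m inch '[0.0025,0.0003,-0.0014,0,0,0,0.015, 0.0025,0,-0.0014,0,0,0,0.015, 0.0015,0,-0.0008,0,0,0,0.015, 0,0,0,0,0,0,0.015]'
python3 st.py 0 0
```

```text
clock: 26.08
tool_pos: [0.5457, -0.1648, 0.3568]
orientation: [-109.8, 78.9, 35.2]
force: [0.1, 0.5, -3.8]
opening: 0.0258
rim in bar frame mm (x across,y along,z up) [0.48 0.14 7.75] tilt deg [ 0.05 -0.08 -0.  ] clockwise turn 0.0
now [ 0.5457 -0.1648  0.3568] shift mm (tool axes) [ 6.9 -0.  -3.8] turn deg [ 0.02 -0.08  0.04] J [  0.3  10.9 -16.5  -7.9 -53.7  58.8] F [ 0.1  0.5 -3.8] M [-0.56  0.92  0.02] open 0.0258 t 26.07
```

```bash
python3 -m inch '[0.0023,0,-0.0012,0,-0.1,0,0.015, 0.0023,0,-0.0012,0,0,0,0.015, 0.0013,0,-0.0007,0,0,0,0.015, 0,0,0,0,0,0,0.015]'
python3 st.py 0 0
```

```text
clock: 26.58
tool_pos: [0.5494, -0.166, 0.3508]
orientation: [-109.3, 78.9, 35.7]
force: [0.4, -0.3, -3.5]
opening: 0.0258
rim in bar frame mm (x across,y along,z up) [-0.21  0.14  0.69] tilt deg [ 0.04  0.03 -0.  ] clockwise turn -0.0
now [ 0.5494 -0.166   0.3508] shift mm (tool axes) [ 0.5 -0.  -0.4] turn deg [0.03 0.03 0.04] J [  0.2  11.6 -16.4  -8.  -53.2  59.2] F [ 0.4 -0.3 -3.5] M [-0.5   0.93  0.02] open 0.0258 t 26.57
```

```bash
python3 -m inch '[0.0009,0,-0.0005,0,0,0,0.015, 0.0006,0,-0.0003,0,0,0,0.015, 0,0,0,0,0,0,0.015]'
python3 st.py 0 0
```

```text
clock: 26.95
tool_pos: [0.5499, -0.1662, 0.3503]
orientation: [-109.3, 78.9, 35.7]
force: [-1.3, -0.5, -2.5]
opening: 0.0258
rim in bar frame mm (x across,y along,z up) [-0.06  0.17 -0.05] tilt deg [0.06 0.04 0.  ] clockwise turn -0.02
now [ 0.5499 -0.1662  0.3503] shift mm (tool axes) [-0.  -0.   0.1] turn deg [0.04 0.04 0.04] J [  0.1  11.7 -16.4  -8.1 -53.2  59.2] F [-1.3 -0.5 -2.5] M [-0.48  1.12  0.03] open 0.0258 t 26.95
```

```bash
python3 -m inch '[0.0013,0,-0.0007,0,0,0,0.015, 0.0013,0,-0.0007,0,0,0,0.015]'
python3 st.py 0 0; python3 snap.py w15 wrist; python3 snap.py sc15 scene; python3 snap.py sd15 side; python3 sock.py pics/w15.npz;python3 -c "
from h import *
a=[]
for n in('sc15','sd15'):
    s=np.load(f'pics/{n}.npz');c=s['color'];K=s['K'];q=np.linalg.inv(s['T'])@np.array([.62,-.16,.13,1]);u=int(K[0,0]*q[0]/-q[2]+K[0,2]);v=int(K[1,1]*q[1]/q[2]+K[1,2])
    a.append(cv2.resize(cv2.cvtColor(c[v-35:v+35,u-28:u+28],cv2.COLOR_RGB2BGR),None,fx=7,fy=7,interpolation=cv2.INTER_CUBIC))
cv2.imwrite('pics/both15.png',np.hstack(a))"
```

```text
clock: 27.2
tool_pos: [0.5504, -0.1665, 0.35]
orientation: [-109.1, 78.9, 36.0]
force: [-11.2, 5.4, 14.0]
opening: 0.0257
rim in bar frame mm (x across,y along,z up) [-0.07  0.18 -0.46] tilt deg [ 0.08  0.1  -0.  ] clockwise turn -0.06
now [ 0.5504 -0.1665  0.35  ] shift mm (tool axes) [-0.4 -0.   0.6] turn deg [0.09 0.1  0.03] J [  0.1  11.7 -16.3  -8.1 -53.2  59.3] F [-11.2   5.4  14. ] M [1.8  3.88 0.71] open 0.0257 t 27.2
27.2 [ 0.5504 -0.1665  0.35  ] [[0.1554, -0.5581, -0.8151], [0.113, -0.8097, 0.5759], [-0.9814, -0.1817, -0.0628]] [  0.09  11.74 -16.28  -8.09 -53.25  59.35] [-11.16   5.4   14.05] [1.796 3.876 0.715] 0.025694780259954475
27.25 [ 0.5504 -0.1664  0.35  ] [[0.1555, -0.5581, -0.8151], [0.1131, -0.8097, 0.5759], [-0.9814, -0.1817, -0.0628]] [  0.09  11.74 -16.27  -8.09 -53.25  59.35] [-10.4    4.23  11.58] [1.556 3.629 0.575] 0.025837071531600243
27.3 [ 0.5503 -0.1664  0.35  ] [[0.1555, -0.558, -0.8151], [0.113, -0.8097, 0.5759], [-0.9813, -0.1817, -0.0628]] [  0.09  11.73 -16.28  -8.09 -53.25  59.35] [-10.09   3.69  11.15] [1.487 3.557 0.604] 0.026122640243315932
pics/w15.npz socket 835 offset mm [-0.21 -0.01] rms 0.33
pics/w15.npz neck 371 offset mm [ 0.13 -0.02] rms 0.41
shoulder z 1246 0.0221147421029603
handle +x face 1584 0.013287253500188279 [0.00416503 0.01295275]
```

View pics/both15.png

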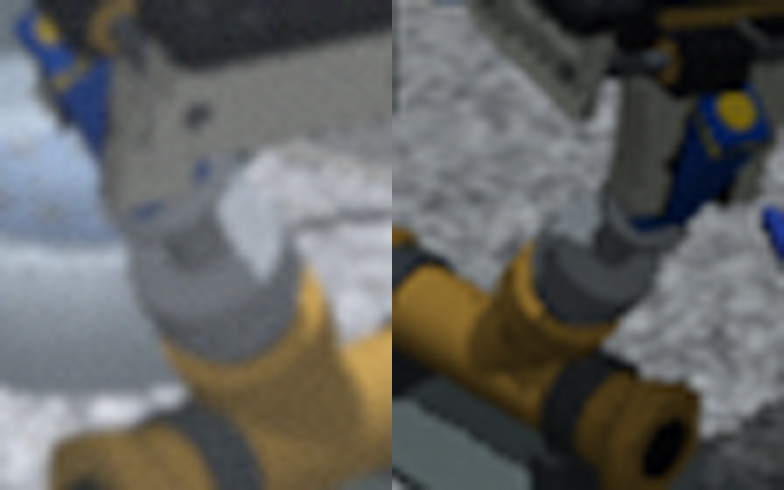

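The key is seated: the reaction is about 21 N and along the screw axis, and no red is visible. Now I turn clockwise in small steps about the key axis, following the sink.

```bash
python3 -m inch '[0.0002,0.0042,0,2.6,0,-1.5,0.015, 0.0004,0.0056,0,3.5,0,-2,0.015, 0.0005,0.0056,0,3.5,0,-2,0.015, 0.0004,0,-0.0002,0,0,0,0.015]'
python3 st.py 0 11
```

```text
clock: 27.85
tool_pos: [0.5404, -0.1782, 0.3459]
orientation: [-94.3, 73.4, 41.1]
force: [-5.0, 4.2, 4.8]
opening: 0.0257
rim in bar frame mm (x across,y along,z up) [-0.75  0.19 -0.55] tilt deg [0.1  0.16 0.  ] clockwise turn 11.35
now [ 0.5404 -0.1782  0.3459] shift mm (tool axes) [-0.7 -0.7  0.3] turn deg [-0.27  0.18  0.23] J [ -3.4  11.2 -15.5 -14.7 -52.2  56.7] F [-5.   4.2  4.8] M [0.91 2.22 0.64] open 0.0257 t 27.85
```

```bash
python3 -m inch '[0.0005,0.0045,-0.0001,3.5,0.1,-2,0.015, 0.0005,0.0054,0,3.5,0,-2,0.015, 0.0005,0.0054,0,3.5,0,-2,0.015, 0.0005,0.0054,0,3.5,0,-2,0.015, 0.0004,0,-0.0002,0,0,0,0.015]'
python3 st.py -1.5 27
```

```text
clock: 28.48
tool_pos: [0.5244, -0.1911, 0.3375]
orientation: [-81.0, 65.4, 40.1]
force: [-5.0, 3.1, 4.1]
opening: 0.0262
rim in bar frame mm (x across,y along,z up) [-0.96  0.05 -1.25] tilt deg [-0.04  0.21 -0.  ] clockwise turn 27.63
now [ 0.5244 -0.1911  0.3375] shift mm (tool axes) [-0.1 -0.8 -0.2] turn deg [-0.61  0.17  0.2 ] J [ -8.3  10.3 -15.4 -24.  -50.   52.7] F [-5.   3.1  4.1] M [0.66 2.24 0.86] open 0.0262 t 28.48
```

```bash
python3 -m inch '[0.0004,0.0042,-0.0002,3.5,0.2,-2,0.015, 0.0005,0.0052,-0.0001,3.5,0,-2,0.015, 0.0005,0.0052,0,3.5,0,-2,0.015, 0.0005,0.0052,0,3.5,0,-2,0.015, 0.0004,0,-0.0002,0,0,0,0.015]'
python3 st.py -2 43
```

```text
clock: 29.1
tool_pos: [0.5068, -0.198, 0.3269]
orientation: [-70.5, 57.8, 35.9]
force: [-4.6, 2.6, 3.7]
opening: 0.026
rim in bar frame mm (x across,y along,z up) [-1.27  0.07 -1.9 ] tilt deg [-0.22  0.28  0.  ] clockwise turn 43.78
now [ 0.5068 -0.198   0.3269] shift mm (tool axes) [-0.4 -0.5 -0.6] turn deg [-0.86  0.06  0.08] J [-12.9   9.2 -16.6 -33.4 -46.8  48.8] F [-4.6  2.6  3.7] M [0.46 2.18 1.05] open 0.026 t 29.1
```

```bash
cat >> st.py <<'E'
o=ctrl.get_obs();r=o['tool_pos']-k[:3,3]
print('axis torque (M at TCP)',(o['moment']@k[:3,2]).round(2),'shifted to key',((o['moment']+np.cross(r,o['force']))@k[:3,2]).round(2),'axial F',(o['force']@k[:3,2]).round(1))
E
python3 -m inch '[0.0001,0.0044,-0.0007,3.4,0.1,-2,0.015, 0.0003,0.0052,-0.0003,3.5,0,-2,0.015, 0.0004,0.0052,-0.0002,3.5,0,-2,0.015, 0.0004,0,-0.0002,0,0,0,0.015]'
python3 st.py -2.5 56
```

```text
clock: 29.6
tool_pos: [0.4934, -0.2001, 0.3179]
orientation: [-63.3, 52.4, 32.0]
force: [-4.7, 2.1, 4.7]
opening: 0.0261
rim in bar frame mm (x across,y along,z up) [-1.35  0.01 -2.41] tilt deg [-0.23  0.42  0.  ] clockwise turn 55.77
now [ 0.4934 -0.2001  0.3179] shift mm (tool axes) [-0.3  1.1 -0.5] turn deg [-0.04  0.04 -0.52] J [-16.2   8.4 -17.9 -40.7 -44.3  46.5] F [-4.7  2.1  4.7] M [0.2  2.3  1.04] open 0.0261 t 29.6
axis torque (M at TCP) 1.19 shifted to key 1.07 axial F 6.8
```

```bash
python3 -m inch '[0.0001,0.006,-0.0006,3.5,0.1,-2.3,0.015, 0.0003,0.0054,-0.0003,3.5,0,-2.1,0.015, 0.0004,0,-0.0002,0,0,0,0.015]'
python3 st.py -2.8 65
```

```text
clock: 29.98
tool_pos: [0.4833, -0.1994, 0.3107]
orientation: [-58.8, 48.6, 28.8]
force: [-5.4, 2.9, 4.6]
opening: 0.0261
rim in bar frame mm (x across,y along,z up) [-1.35  0.13 -2.81] tilt deg [-0.05  0.22 -0.  ] clockwise turn 64.0
now [ 0.4833 -0.1994  0.3107] shift mm (tool axes) [-0.3  1.1 -0.4] turn deg [ 0.76  0.05 -0.69] J [-18.6   7.8 -19.2 -46.4 -42.3  45.7] F [-5.4  2.9  4.6] M [0.13 2.3  1.01] open 0.0261 t 29.98
axis torque (M at TCP) 1.2 shifted to key 1.02 axial F 7.3
```

```bash
python3 -m inch '[0.0001,0.0057,-0.0005,3.5,0.1,-2.2,0.015, 0.0004,0,-0.0002,0,0,0,0.015]'
python3 st.py -3 70
python3 -m inch '[0.0001,0.0057,-0.0005,3.5,0.1,-2.1,0.015, 0.0004,0,-0.0002,0,0,0,0.015]'
python3 st.py -3 74
```

```text
clock: 30.22
tool_pos: [0.4785, -0.1983, 0.307]
orientation: [-56.6, 46.7, 27.1]
force: [-5.2, 2.1, 4.8]
opening: 0.0259
rim in bar frame mm (x across,y along,z up) [-1.3   0.13 -2.97] tilt deg [0.   0.09 0.  ] clockwise turn 68.07
now [ 0.4785 -0.1983  0.307 ] shift mm (tool axes) [-0.2  1.9 -0.4] turn deg [ 1.63  0.04 -1.04] J [-19.7   7.5 -19.9 -49.2 -41.2  45.4] F [-5.2  2.1  4.8] M [0.09 2.47 0.97] open 0.0259 t 30.23
axis torque (M at TCP) 1.22 shifted to key 1.07 axial F 7.1
clock: 30.48
tool_pos: [0.4739, -0.1969, 0.3035]
orientation: [-54.3, 45.1, 25.4]
force: [-4.6, 3.1, 4.8]
opening: 0.0259
rim in bar frame mm (x across,y along,z up) [-1.38  0.11 -3.14] tilt deg [0.02 0.03 0.  ] clockwise turn 72.08
now [ 0.4739 -0.1969  0.3035] shift mm (tool axes) [-0.4  1.5 -0.2] turn deg [ 1.65  0.03 -0.97] J [-20.8   7.3 -20.6 -52.1 -40.2  45.1] F [-4.6  3.1  4.8] M [0.09 2.64 1.03] open 0.0259 t 30.48
axis torque (M at TCP) 1.3 shifted to key 1.17 axial F 7.0
```

```bash
python3 -m inch '[0.0001,0.0043,-0.0003,2.6,0,-1.5,0.015, 0.0004,0,-0.0002,0,0,0,0.015]'
python3 st.py -3 74
python3 -m inch '[0.0001,0.0043,-0.0003,2.6,0,-1.5,0.015, 0.0004,0,-0.0002,0,0,0,0.015]'
python3 st.py -3 74
```

```text
clock: 30.72
tool_pos: [0.4707, -0.1957, 0.3009]
orientation: [-52.6, 43.8, 24.2]
force: [-6.3, 1.6, 5.1]
opening: 0.0258
rim in bar frame mm (x across,y along,z up) [-1.46  0.11 -3.25] tilt deg [ 0.06 -0.01 -0.  ] clockwise turn 75.03
now [ 0.4707 -0.1957  0.3009] shift mm (tool axes) [-0.4 -2.9 -0. ] turn deg [-0.88  0.06  0.53] J [-21.6   7.1 -21.1 -54.3 -39.5  45. ] F [-6.3  1.6  5.1] M [0.21 2.61 1.41] open 0.0258 t 30.73
axis torque (M at TCP) 1.54 shifted to key 1.36 axial F 7.9
clock: 30.98
tool_pos: [0.4674, -0.1943, 0.2983]
orientation: [-51.0, 42.6, 23.0]
force: [-4.4, 3.4, 5.4]
opening: 0.026
rim in bar frame mm (x across,y along,z up) [-1.68  0.07 -3.27] tilt deg [ 0.12 -0.05 -0.  ] clockwise turn 77.88
now [ 0.4674 -0.1943  0.2983] shift mm (tool axes) [-0.2 -7.3  0.4] turn deg [-3.32  0.1   2.  ] J [-22.4   6.9 -21.7 -56.4 -38.9  45. ] F [-4.4  3.4  5.4] M [-0.09  2.64  1.87] open 0.026 t 30.98
axis torque (M at TCP) 2.08 shifted to key 1.97 axial F 7.5
```

```bash
python3 -m inch '[0.0002,0.003,-0.0001,1.8,0,-1,0.015, 0.0004,0,-0.0002,0,0,0,0.015]'
python3 st.py -3 74
python3 snap.py w16 wrist; python3 snap.py sc16 scene; python3 sock.py pics/w16.npz
python3 -c "
from h import *
c=np.load('pics/w16.npz')['color'];cv2.imwrite('pics/w16z.png',cv2.resize(cv2.cvtColor(c[70:270,210:430],cv2.COLOR_RGB2BGR),None,fx=3,fy=3,interpolation=cv2.INTER_CUBIC))"
```

```text
clock: 31.22
tool_pos: [0.4652, -0.1932, 0.2965]
orientation: [-50.0, 41.9, 22.2]
force: [-5.1, 2.7, 5.5]
opening: 0.0263
rim in bar frame mm (x across,y along,z up) [-2.07  0.18 -3.26] tilt deg [ 0.17 -0.08 -0.  ] clockwise turn 79.68
now [ 0.4652 -0.1932  0.2965] shift mm (tool axes) [ -0.1 -10.3   0.6] turn deg [-4.87  0.14  2.93] J [-22.9   6.8 -22.1 -57.9 -38.5  45.1] F [-5.1  2.7  5.5] M [-0.1   2.71  1.98] open 0.0263 t 31.23
axis torque (M at TCP) 2.18 shifted to key 2.05 axial F 7.8
31.225 [ 0.4652 -0.1932  0.2965] [[0.6892, -0.7165, 0.1081], [0.2811, 0.4019, 0.8715], [-0.6679, -0.5702, 0.4784]] [-22.94   6.8  -22.08 -57.87 -38.53  45.11] [-5.15  2.75  5.49] [-0.095  2.709  1.977] 0.026315714669809
31.275 [ 0.4653 -0.1932  0.2966] [[0.689, -0.7167, 0.1077], [0.2813, 0.4014, 0.8716], [-0.6679, -0.5703, 0.4782]] [-22.94   6.8  -22.07 -57.85 -38.54  45.11] [-5.57  3.13  4.82] [-0.227  2.919  1.904] 0.025929984585464617
pics/w16.npz socket 834 offset mm [0.23 1.42] rms 0.35
pics/w16.npz neck 359 offset mm [0.56 1.34] rms 0.35
shoulder z 1249 0.022016855334823393
handle +x face 1581 0.01375808739578789 [0.00800121 0.01314969]
```

View pics/w16z.png

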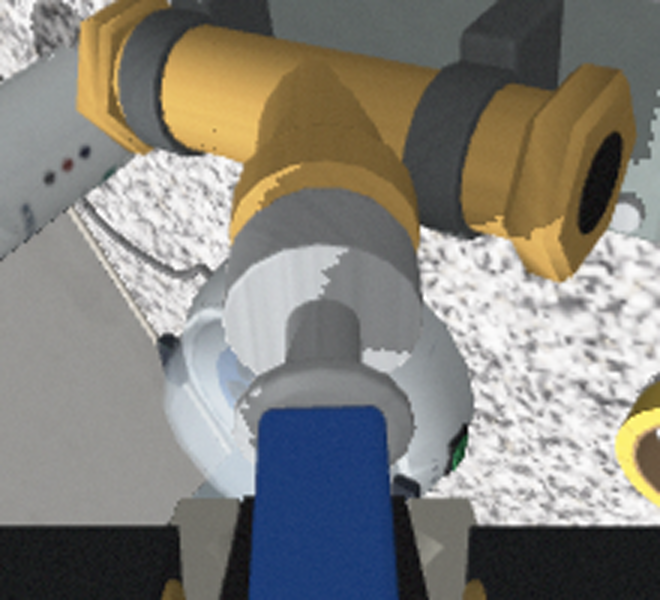

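The stop is reached: the sink froze at -3.26 mm while the axis torque rose by about 0.9 N m, ten times the friction. I'll relax the wind-up within the free play, then lift the key off along its axis.

```bash
python3 -m inch '[0,-0.0048,0,-2.8,0,1.65,0.015, 0,-0.0048,0,-2.8,0,1.65,0.015, 0,0,0,0,0,0,0.015]'
python3 st.py -3 73
python3 snap.py w17 wrist; python3 sock.py pics/w17.npz
```

```text
clock: 31.7
tool_pos: [0.4725, -0.1968, 0.3024]
orientation: [-53.9, 44.6, 25.1]
force: [-4.4, 1.2, 2.0]
opening: 0.0261
rim in bar frame mm (x across,y along,z up) [-1.64  0.08 -3.14] tilt deg [ 0.15 -0.04  0.  ] clockwise turn 72.88
now [ 0.4725 -0.1968  0.3024] shift mm (tool axes) [-0.3 -1.7  0.1] turn deg [0.15 0.13 0.01] J [-21.2   7.2 -20.8 -52.9 -40.2  45.5] F [-4.4  1.2  2. ] M [-0.51  2.6   0.57] open 0.0261 t 31.7
axis torque (M at TCP) 1.24 shifted to key 1.03 axial F 4.3
31.7 [ 0.4725 -0.1968  0.3024] [[0.6449, -0.7636, 0.0321], [0.302, 0.2931, 0.9071], [-0.7021, -0.5753, 0.4196]] [-21.18   7.25 -20.77 -52.93 -40.16  45.51] [-4.38  1.18  2.04] [-0.509  2.596  0.57 ] 0.026141643676111038
pics/w17.npz socket 848 offset mm [0.54 1.11] rms 0.33
pics/w17.npz neck 370 offset mm [0.86 1.05] rms 0.35
shoulder z 1231 0.022011677563665566
handle +x face 1604 0.013869097636783435 [0.00182656 0.01372552]
```

```bash
python3 -m inch '[-0.002,-0.0003,0.0012,0,0,0,0.015, -0.0035,0,0.002,0,0,0,0.015, -0.0035,0,0.002,0,0,0,0.015, 0,0,0,0,0,0,0.015]'
python3 st.py 20 73
```

```text
clock: 32.25
tool_pos: [0.4661, -0.1952, 0.3103]
orientation: [-53.8, 44.6, 24.9]
force: [0.5, 0.1, -3.7]
opening: 0.0262
rim in bar frame mm (x across,y along,z up) [-2.05 -1.29  6.96] tilt deg [ 0.01 -0.01  0.  ] clockwise turn 73.13
now [ 0.4661 -0.1952  0.3103] shift mm (tool axes) [-11.   -2.6   7.1] turn deg [-0.11  0.01  0.07] J [-20.9   6.  -21.2 -52.1 -40.3  44. ] F [ 0.5  0.1 -3.7] M [-1.34  3.04 -0.01] open 0.0262 t 32.25
axis torque (M at TCP) 1.3 shifted to key 1.16 axial F -3.3
```

```bash
python3 -m inch '[-0.005,-0.0005,0.003,0,0,0,0.015, -0.01,0,0.0058,0,0,0,0.015, -0.015,0,0.0087,0,0,0,0.015, -0.02,0,0.0116,0,0,0,0.015, 0,0,0,0,0,0,0.015, 0,0,0,0,0,0,0.015]'
python3 st.py 60 73
python3 snap.py w18 wrist; python3 sock.py pics/w18.npz; python3 plug2.py pics/w18.npz -19.5
```

```text
clock: 33.0
tool_pos: [0.4329, -0.1834, 0.3612]
orientation: [-53.9, 44.6, 24.8]
force: [0.5, -0.4, -3.9]
opening: 0.0261
rim in bar frame mm (x across,y along,z up) [-1.36 -1.04 68.86] tilt deg [ 0.02 -0.08 -0.  ] clockwise turn 73.15
now [ 0.4329 -0.1834  0.3612] shift mm (tool axes) [ 8.  -2.1 -3.9] turn deg [-0.09 -0.01  0.15] J [-18.9  -1.4 -22.8 -46.6 -42.7  35.5] F [ 0.5 -0.4 -3.9] M [-1.31  3.15 -0.02] open 0.0261 t 33.0
axis torque (M at TCP) 1.3 shifted to key 1.16 axial F -3.5
33.0 [ 0.4329 -0.1834  0.3612] [[0.6466, -0.762, 0.0368], [0.299, 0.2975, 0.9067], [-0.7018, -0.5752, 0.4202]] [-18.87  -1.43 -22.8  -46.57 -42.66  35.53] [ 0.46 -0.45 -3.87] [-1.309  3.146 -0.021] 0.026089647525293004
pics/w18.npz socket 843 offset mm [0.45 1.21] rms 0.35
pics/w18.npz neck 363 offset mm [0.73 1.12] rms 0.38
shoulder z 1232 0.022011843695822375
handle +x face 1594 0.013785382579060527 [0.0032587 0.0135582]
plane off std 0.0005936005830732451 n 731
bar rect mm ((-0.02161407470703125, 3.1197657585144043), (35.070068359375, 12.218997955322266), 3.9813153743743896)
bar dir in seat plane, deg from ey: -95.00907229796628 mean [-0.00011447  0.00304686]
circle n 142 rms 0.000780400408747038
seat [ 0.6252 -0.1673  0.1149] a [-0.5407  0.1915  0.8192]
bar dir world [-0.7984  0.1901 -0.5714] bar centre from circle mm [ 0.04 -2.15]
```

View pics/w18.png

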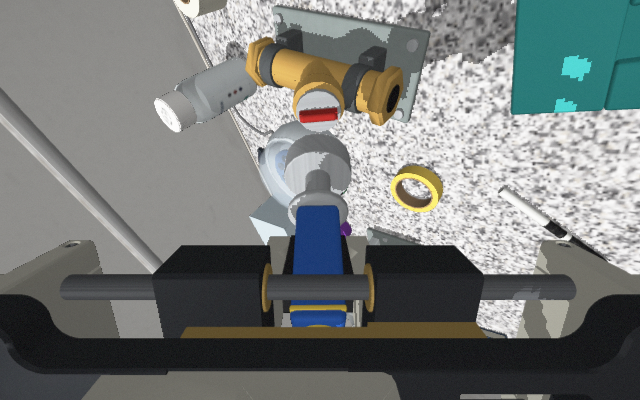

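The bar has gone from 18.3° to about 85.5° from the strainer's cross axis. 1.5 rad is 85.9°, so the plug is closed, and it has sunk about 3 mm. Now back to the stand, with the key's measured 1.2 mm shift in the grip taken into account.

```bash
cat >> hand.py <<'E'
D2=np.eye(4);D2[:3,3]=[.0004,.0012,0];X=X@D2
def out(d,up): return target(K0+[-.995*d,.101*d,up],Kw[:3,:3])
E
python3 -c "
from hand import *
from go import to
print(keynow()[:3,3],K0);to(*out(.09,.13))"
```

```text
[ 0.58674891 -0.15406795  0.17420273] [0.63269396 0.16794508 0.04800011]
now [ 0.4331 -0.1835  0.3613] shift mm (tool axes) [197.5 -63.4 355.9] turn deg [-83.01 -34.04  74.88] J [-18.9  -1.4 -22.8 -46.6 -42.7  35.5] F [-0.2 -0.2 -4. ] M [-1.3   3.12 -0.02] open 0.0261 t 33.05
```

```bash
python3 -m inch '[-0.02,-0.02,0.03,0,0,0,0.015, 0,-0.019,0.042,0,0,0,0.015, 0.012,-0.019,0.042,0,0,0,0.015, 0.012,-0.019,0.042,-7,-2.9,6.3,0.015, 0.012,-0.019,0.02,-7,-2.9,6.3,0.015, 0,0,0,-7,-2.9,6.3,0.015, 0,0,0,-7,-2.9,6.3,0.015, 0,0,0,-7,-2.9,6.3,0.015, 0,0,0,-7,-2.9,6.3,0.015, 0,0,0,0,0,0,0.015]'
python3 -c "
from hand import *
from go import to
print(keynow()[:3,3],K0);to(*out(.09,.13))"
```

```text
clock: 34.3
tool_pos: [0.5272, -0.0388, 0.4715]
orientation: [-39.1, 63.1, 94.7]
force: [0.2, 0.2, -3.7]
opening: 0.026
[0.55052463 0.04004447 0.24189153] [0.63269396 0.16794508 0.04800011]
now [ 0.5272 -0.0388  0.4715] shift mm (tool axes) [ 150.8 -187.4   52.1] turn deg [-39.75 -15.26  36.21] J [  4.5   7.1  -0.3 -27.1 -83.5  42.6] F [ 0.2  0.2 -3.7] M [-2.13 -0.17 -0.06] open 0.026 t 34.3
```

```bash
python3 -m inch '[0,-0.03,0.01,-7,-2.7,6.3,0.015, 0,-0.03,0.01,-7,-2.7,6.3,0.015, 0,-0.03,0.01,-7,-2.7,6.3,0.015, 0,-0.03,0,-7,-2.7,6.3,0.015, 0,-0.03,0,-7,-2.7,6.3,0.015, 0,0,0,0,0,0,0.015, 0,0,0,0,0,0,0.015]'
python3 -c "
from hand import *
from go import to
print(keynow()[:3,3],K0);to(*out(.09,.06))"
```

```text
clock: 35.17
tool_pos: [0.5822, 0.1053, 0.5067]
orientation: [-4.5, 62.3, 171.7]
force: [0.3, -0.2, -3.4]
opening: 0.0259
[0.51302403 0.11979075 0.27332476] [0.63269396 0.16794508 0.04800011]
now [0.5822 0.1053 0.5067] shift mm (tool axes) [ 135.3  -70.7 -109.6] turn deg [-4.87 -2.35  5.01] J [  23.6   19.    14.8  -15.1 -109.2   60.6] F [ 0.3 -0.2 -3.4] M [-0.43 -2.07 -0.  ] open 0.0259 t 35.17
```

```bash
python3 -m inch '[0.02,-0.024,-0.02,-4.8,-2.3,5,0.015, 0.03,-0.024,-0.028,0,0,0,0.015, 0.03,-0.02,-0.028,0,0,0,0.015, 0.03,0,-0.024,0,0,0,0.015, 0,0,0,0,0,0,0.015, 0,0,0,0,0,0,0.015]'
python3 -c "
from hand import *
from go import to
print(keynow()[:3,3],K0);to(*out(.09,.01))"
```

```text
clock: 35.92
tool_pos: [0.6176, 0.1706, 0.3646]
orientation: [-0.8, 61.2, -179.5]
force: [0.7, 0.0, -3.3]
opening: 0.0259
[0.54268982 0.1713726  0.13248867] [0.63269396 0.16794508 0.04800011]
now [0.6176 0.1706 0.3646] shift mm (tool axes) [ 64.2  -8.2 -40.8] turn deg [-0.83 -1.05  0.88] J [ 28.2  28.2   9.6 -13.1 -97.2  64.4] F [ 0.7  0.  -3.3] M [-0.11 -2.14  0.  ] open 0.0259 t 35.92
```

```bash
python3 -m inch '[0.005,-0.008,-0.003,-0.8,-1,0.9,0.015, 0.019,0,-0.0115,0,0,0,0.015, 0.019,0,-0.0115,0,0,0,0.015, 0.01,0,-0.006,0,0,0,0.015, 0,0,0,0,0,0,0.015, 0,0,0,0,0,0,0.015]'
python3 -c "
from hand import *
from go import to
print(keynow()[:3,3],K0);to(*out(.09,.01))"
python3 snap.py w19 wrist; python3 sock.py pics/w19.npz
```

```text
clock: 36.67
tool_pos: [0.6203, 0.1799, 0.3102]
orientation: [-0.6, 60.8, -178.1]
force: [-0.4, 0.3, -3.3]
opening: 0.0257
[0.54391526 0.17851531 0.07858768] [0.63269396 0.16794508 0.04800011]
now [0.6203 0.1799 0.3102] shift mm (tool axes) [ 17.8   0.6 -12.2] turn deg [ 0.18 -0.68  0.18] J [ 28.9  31.2   7.  -12.8 -92.2  66.1] F [-0.4  0.3 -3.3] M [-0.09 -2.22  0.01] open 0.0257 t 36.67
36.675 [0.6203 0.1799 0.3102] [[-0.4874, 0.0428, -0.8721], [-0.0164, -0.9991, -0.0398], [-0.873, -0.0051, 0.4877]] [ 28.94  31.17   6.96 -12.81 -92.2   66.11] [-0.35  0.27 -3.33] [-0.089 -2.224  0.005] 0.025741705883919812
pics/w19.npz socket 855 offset mm [-0.05 -1.33] rms 0.35
pics/w19.npz neck 375 offset mm [ 0.05 -1.32] rms 0.34
shoulder z 1238 0.02209511195204291
handle +x face 1599 0.012832765118251377 [-0.00163818  0.01294084]
```

View pics/w19.png

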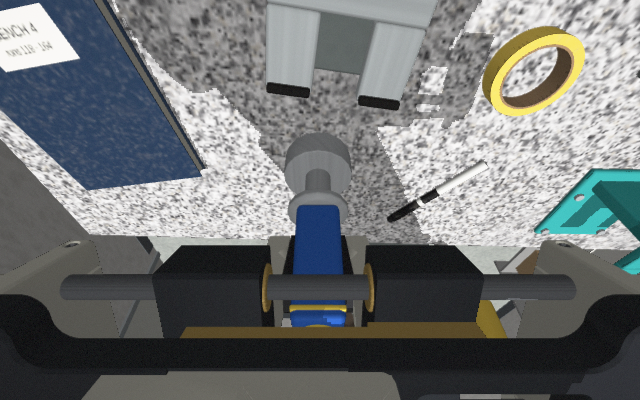

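In the upright pose the fingers have re-centred the key (measured y offset is back to about 0), so I'll update the model and level at slide height.

```bash
sed -i 's/\[.0004,.0012,0\]/[.0004,-.0001,0]/' hand.py
python3 -m inch '[0.009,0,-0.006,0.2,-0.7,0.2,0.015, 0.007,0,-0.005,0,0,0,0.015, 0,0,0,0,0,0,0.015, 0,0,0,0,0,0,0.015]'
python3 -c "
from hand import *
from go import to
print(keynow()[:3,3],K0);to(*out(.09,.01));to(*out(.0,.01))"
```

```text
clock: 37.22
tool_pos: [0.6223, 0.18, 0.2903]
orientation: [-0.1, 60.1, -177.7]
force: [0.2, -0.1, -3.5]
opening: 0.026
[0.54319688 0.17630372 0.05958021] [0.63269396 0.16794508 0.04800011]
now [0.6223 0.18   0.2903] shift mm (tool axes) [ 1.4 -0.7 -0.7] turn deg [-0.03  0.01 -0.  ] J [ 28.8  32.5   6.4 -12.9 -91.1  66.4] F [ 0.2 -0.1 -3.5] M [ 0.01 -2.27  0.03] open 0.026 t 37.23
now [0.6223 0.18   0.2903] shift mm (tool axes) [-43.   12.1 -78. ] turn deg [-0.03  0.01 -0.  ] J [ 28.8  32.5   6.4 -12.9 -91.1  66.4] F [ 0.2 -0.1 -3.5] M [ 0.01 -2.27  0.03] open 0.026 t 37.23
```

```bash
python3 -m inch '[-0.005,0.001,-0.0108,0,0,0,0.015, -0.0086,0.0023,-0.0158,0,0,0,0.015, -0.0086,0.0023,-0.0158,0,0,0,0.015, 0,0,0,0,0,0,0.015]'
python3 -c "
from hand import *
from go import to
print(keynow()[:3,3],K0);to(*out(.0,.01))"
```

```text
clock: 37.72
tool_pos: [0.6734, 0.1762, 0.2889]
orientation: [-0.1, 60.2, -177.7]
force: [-0.6, -0.5, -4.3]
opening: 0.0257
[0.5947743  0.17250723 0.0581109 ] [0.63269396 0.16794508 0.04800011]
now [0.6734 0.1762 0.2889] shift mm (tool axes) [-18.7   6.2 -33.2] turn deg [-0.01 -0.09 -0.  ] J [ 26.8  36.8  13.7 -11.9 -94.3  67.6] F [-0.6 -0.5 -4.3] M [-0.02 -2.18  0.04] open 0.0257 t 37.73
```

```bash
python3 -m inch '[-0.0055,0.0022,-0.0095,0,-0.1,0,0.015, -0.006,0.0017,-0.0105,0,0,0,0.015, -0.005,0.0014,-0.0085,0,0,0,0.015, 0,0,0,0,0,0,0.015, 0,0,0,0,0,0,0.015]'
python3 -c "
from hand import *
from go import to
print(keynow()[:3,3],K0);to(*out(.0,.0))"
```

```text
clock: 38.35
tool_pos: [0.7089, 0.1719, 0.2889]
orientation: [-0.1, 60.1, -177.7]
force: [0.3, 0.3, -4.6]
opening: 0.0258
[0.62978501 0.16822491 0.05823967] [0.63269396 0.16794508 0.04800011]
now [0.7089 0.1719 0.2889] shift mm (tool axes) [ 7.5  0.4 -7.5] turn deg [-0.01  0.02  0.  ] J [ 25.4  39.8  19.2 -11.4 -97.1  68.4] F [ 0.3  0.3 -4.6] M [-0.02 -2.23 -0.03] open 0.0258 t 38.35
```

```bash
python3 -m inch '[-0.0014,0.0004,-0.0025,0,0,0,0.015, 0.0035,0,-0.002,0,0,0,0.015, 0.003,0,-0.0017,0,0,0,0.015, 0.0013,0,-0.0008,0,0,0,0.015, 0,0,0,0,0,0,0.015, 0,0,0,0,0,0,0.015]'
python3 -c "
from hand import *
from go import to
print(keynow()[:3,3],K0);to(*out(.0,.0))"
```

```text
clock: 39.1
tool_pos: [0.7112, 0.172, 0.2795]
orientation: [-0.1, 60.1, -177.7]
force: [1.1, 0.0, -3.2]
opening: 0.026
[0.63201563 0.16825001 0.04887241] [0.63269396 0.16794508 0.04800011]
now [0.7112 0.172  0.2795] shift mm (tool axes) [ 0.5  0.4 -0.8] turn deg [ 0.02  0.04 -0.01] J [ 25.3  40.4  19.1 -11.3 -96.4  68.6] F [ 1.1  0.  -3.2] M [ 0.   -2.22  0.03] open 0.026 t 39.1
```

```bash
python3 -m inch '[0.0006,0.0003,-0.0009,0,0,0,0.015, 0.0006,0,-0.0003,0,0,0,0.015, 0,0,0,0,0,0,0.015]'
python3 -c "
from hand import *
from go import to
print(keynow()[:3,3],K0);to(*out(.0,.0))"
python3 snap.py sd20 side; python3 -c "
from h import *
c=np.load('pics/sd20.npz')['color'];cv2.imwrite('pics/sd20z.png',cv2.resize(cv2.cvtColor(c[190:310,200:360],cv2.COLOR_RGB2BGR),None,fx=4.8,fy=4.8,interpolation=cv2.INTER_CUBIC))"
```

```text
clock: 39.48
tool_pos: [0.7115, 0.1719, 0.2792]
orientation: [-0.1, 60.1, -177.7]
force: [0.3, -0.6, -2.8]
opening: 0.0259
[0.63235439 0.16821106 0.04857945] [0.63269396 0.16794508 0.04800011]
now [0.7115 0.1719 0.2792] shift mm (tool axes) [ 0.4  0.3 -0.5] turn deg [ 0.06  0.03 -0.01] J [ 25.3  40.5  19.1 -11.3 -96.4  68.6] F [ 0.3 -0.6 -2.8] M [-0.01 -2.14  0.02] open 0.0259 t 39.48
39.475 [0.7115 0.1719 0.2792] [[-0.4981, 0.0427, -0.8661], [-0.0203, -0.9991, -0.0376], [-0.8669, -0.0011, 0.4985]] [ 25.34  40.46  19.08 -11.31 -96.39  68.65] [ 0.26 -0.58 -2.79] [-0.006 -2.142  0.021] 0.025919258981303536
```

View pics/sd20z.png

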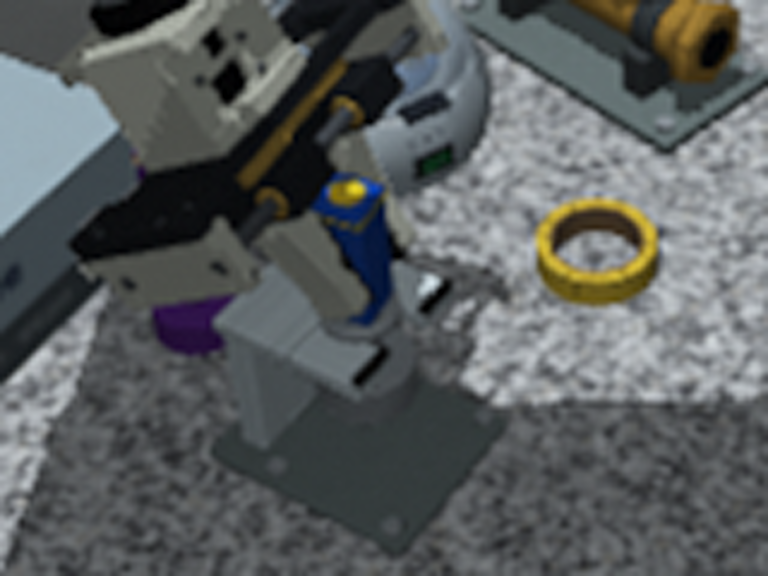

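The key is in the notch, and the load is just starting to pass to the fork. I'll lower slightly more, open, and back out along the tool axis.

```bash
python3 -m inch '[0.0006,0.0002,-0.0005,0,0,0,0.015, 0.0006,0,-0.0003,0,0,0,0.015, 0,0,0,0,0,0,0.024, 0,0,0,0,0,0,0.03, 0,0,0,0,0,0,0.06, 0,0,0,0,0,0,0.06, 0,0,0,0,0,0,0.06]'
python3 -m inch '[-0.015,0,0,0,0,0,0.06, -0.03,0,0,0,0,0,0.06, -0.04,0,0,0,0,0,0.06, -0.04,0,0,0,0,0,0.06, 0,0,0,0,0,0,0.06, 0,0,0,0,0,0,0.06]'
python3 snap.py w21 wrist; python3 snap.py sd21 side; python3 snap.py sc21 scene; python3 -c "
from h import *
a=[]
for n,(u,v) in(('sc21',(278,195)),('sd21',(275,260))):
    c=np.load(f'pics/{n}.npz')['color'];a.append(cv2.resize(cv2.cvtColor(c[v-50:v+50,u-40:u+40],cv2.COLOR_RGB2BGR),None,fx=5,fy=5,interpolation=cv2.INTER_CUBIC))
cv2.imwrite('pics/both21.png',np.hstack(a))"
```

```text
clock: 40.4
tool_pos: [0.712, 0.1714, 0.2784]
orientation: [-0.1, 60.2, -177.6]
force: [0.1, -1.1, 0.4]
opening: 0.0546
clock: 41.15
tool_pos: [0.7773, 0.1733, 0.3944]
orientation: [0.0, 60.3, -177.5]
force: [0.2, -0.3, -0.1]
opening: 0.0602
41.15 [0.7773 0.1733 0.3944] [[-0.4945, 0.0427, -0.8681], [-0.0212, -0.9991, -0.037], [-0.8689, 0.0001, 0.495]] [  23.6    43.45   39.75  -11.26 -113.86   66.81] [ 0.25 -0.3  -0.07] [-0.034 -1.605 -0.014] 0.06019811178533064
41.2 [0.7773 0.1732 0.3948] [[-0.494, 0.0427, -0.8684], [-0.0213, -0.9991, -0.037], [-0.8692, 0.0002, 0.4945]] [  23.6    43.43   39.75  -11.24 -113.86   66.81] [-0.35  0.14 -0.49] [-0.07  -1.583  0.013] 0.06012235264368271
41.25 [0.7771 0.1732 0.3945] [[-0.4945, 0.0428, -0.8681], [-0.0215, -0.9991, -0.037], [-0.8689, 0.0004, 0.4949]] [  23.61   43.43   39.7   -11.24 -113.84   66.81] [ 0.38  0.33 -0.04] [-0.065 -1.579 -0.04 ] 0.05993887783252729
```

View pics/both21.png

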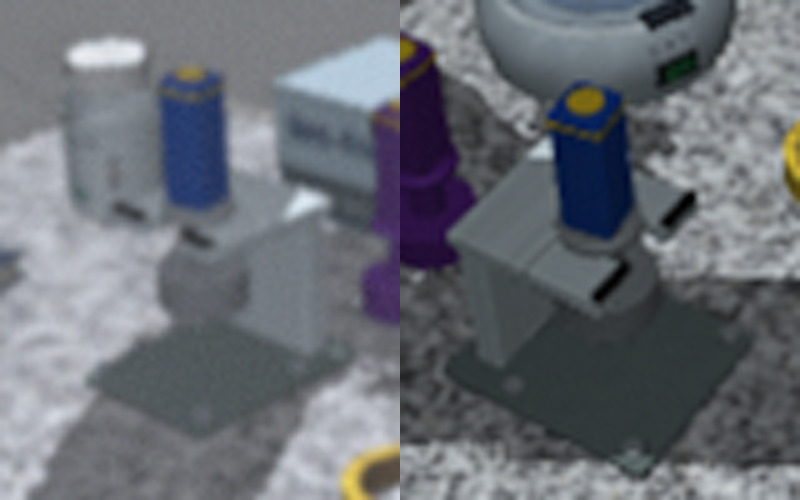

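View pics/w21.png

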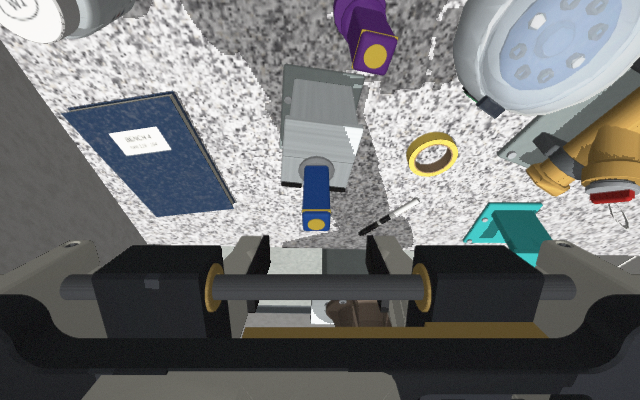

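The key hangs upright in the notch, with the collar behind the ridges and the gripper clear. Last checks are the key position and the tape, marker and plug compared with the start.

Run:
```python
from h import *
from kin import *
for n in('scene0','sc21','side0','sd21'):
    s=np.load(f'pics/{n}.npz');T=campose(s);h=cv2.cvtColor(s['color'],cv2.COLOR_RGB2HSV);P=cloud(s,T)
    m=(cv2.inRange(h,(15,120,60),(35,255,255))>0)&(P[...,2]>.012)&(P[...,2]<.024)&(P[...,0]>.5)&(P[...,0]<.66)&(abs(P[...,1])<.06)
    k=(P[...,2]>.005)&(P[...,2]<.016)&(h[...,2]<60)&(P[...,0]>.40)&(P[...,0]<.56)&(P[...,1]>-.06)&(P[...,1]<.14)
    b=(cv2.inRange(h,(18,120,80),(35,255,255))>0)&(P[...,2]>.165)&(P[...,2]<.185)&(P[...,1]>.1)&(P[...,0]<.68)
    pt=np.argwhere(b).mean(0)[::-1] if b.any() else None
    print(n,'tape',np.median(P[m],0).round(4),m.sum(),'marker',np.median(P[k],0).round(4),k.sum(),'cap px',pt)
s=np.load('pics/w21.npz');h=cv2.cvtColor(s['color'],cv2.COLOR_RGB2HSV);y=(cv2.inRange(h,(18,120,80),(35,255,255))>0);y[:,:290]=0;y[:,345:]=0;y[:205]=0;y[240:]=0
v,u=np.argwhere(y).mean(0);print('cap wrist',onplane(s,s['T'],u,v,.176))
P=cloud(s,s['T']);print('cap depth',P[y].mean(0))
o=ctrl.get_obs();print(o['clock'],o['force'],o['opening'])
```

```text
scene0 tape [ 0.5672 -0.0187  0.0175] 145 marker [0.4321 0.027  0.0088] 17 cap px [275.5 159. ]
sc21 tape [ 0.574  -0.0137  0.0177] 167 marker [0.427  0.0319 0.0082] 33 cap px [275. 159.]
side0 tape [0.5828 0.0117 0.0185] 172 marker [0.4195 0.0444 0.0097] 73 cap px [271.68181818 229.54545455]
sd21 tape [0.5841 0.008  0.0184] 185 marker [0.4178 0.0485 0.0094] 64 cap px [271.66666667 229.85185185]
cap wrist [0.63733055 0.16818708 0.176     ]
cap depth [0.63654206 0.16816299 0.17546203]
41.3 [ 0.4012558  -0.61323764 -0.85173041] 0.060194566194183605
```

The cap pixels match the start in both fixed cameras to within 0.5 px. The wrist-view cap reading is 4 mm off in x, probably because its mask took in the yellow band. Tape and marker differences are only from the moving shadow. Handing in.

```bash
python3 -c "
from plant import ctrl
print(ctrl.close_job())"
```

```text
the job is handed in; nothing more can be done
None
```

The plug is turned clockwise to its stop, the blue key hangs upright in its notch again, and the job is handed in at about 41 s of the 64 s allowed.

**What I did:** My first grasp, in line with the key, could not reach the leaning plug within the joint limits. I hung the key back in its stand without touching the plug and gripped it again tilted 30°. Then I set it fully down over the red bar, turned the plug, lifted the key off and parked it.

**Checks that passed:**
- **Seating:** before turning, the reaction was about 21 N along the screw axis, and no red showed in the scene and side pictures.
- **Turning:** by the arm's own pose the key stayed within about 0.4° of the plug axis, with the socket up to about 2 mm off it sideways when pushing at the stop.
- **Stop:** torque rose by about 0.9 N m and the plug stopped sinking. The bar went from about 18° to 85–86° from the strainer's cross axis, which fits the 1.5 rad (85.9°) stop if that axis is the joint's zero.
- **Parking:** the key's cap is within 0.5 px of where it started in both fixed cameras. The gripper is open and clear.

**Checks that disagreed:**
- **Key cap:** the last wrist-camera reading put it about 4 mm off in x. I think its mask caught the yellow band on the handle, but I did not confirm that.
- **Tape and marker:** my colour readings differed by 1–9 mm between the first and last pictures. I put that down to the arm's shadow; the arm passed well above both, but I made no separate check that they had not moved.
- **Grip:** the key sat about 1.2 mm off in the fingers after the stop, and re-centred before parking.

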